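# Close the instrument tins with their own lids

### The arm

A 6-joint arm with a two-finger parallel gripper is mounted at the origin on the work surface. World frame = base frame: x ahead of the robot, y to its left, z up, the work surface at z = 0. Lengths are in m, angles in rad, forces in N, time in s.
With the tool pointing down it reaches from about 0.4 to 0.825 m from the base axis. Payload 7 kg.
Tool frame: the origin (TCP) lies midway between the tips of the shut fingers; the grasp point (between the pads) lies 19 mm behind it; z points along the fingers, y is the line along which they close (so a half turn about z gives the same grasp; the last joint's range is limited). The gripper opens to 88 mm and grips with 3 to 60 N. Pads are 19 mm wide; open, the fingers measure 130 mm over their backs; the gripper's body (78 mm by 193 mm) begins 47 mm behind the grasp point.
Start: joints at [-1.015, 0.359, 0.012, 0, -1.224, -0.288], TCP at [0.179, -0.651, 0.227] pointing down, gripper open.
Joint ranges: [-3.07, 3.07], [-1.43, 2.12], [-1.02, 1.25], [-3.03, 1.67], [-3.05, -0], [-3.03, 3.03]. Speed limits (rad/s): [2.39, 2.39, 3.01, 3.14, 3.14, 3.14].

### API

Orientations are given as [roll, pitch, yaw] about the fixed x, y, z axes, in that order (R = Rz(yaw) Ry(pitch) Rx(roll)).
In Python, from station import get_state, grab_frame, calibration, job_done, boxes_of, regions_of, spot_point gives the robot as it stands. The module is installed in compiled form; this text tells all that it offers.
- The arm moves only by the tool arm_command, never from a script. Its argument "commands" is a list of rows, each an object of numbers: "tx", "ty", "tz": the shift along the tool's x, y, z each as a share of 25 cm, from -1 to 1; "twist": the turn about the tool's z as a share of 180 degrees, from -1 to 1. A call has exactly 8 rows; each row is the pose to reach, as a shift and turn from the pose commanded when the call began, along the tool's axes at that moment, turning the shorter way round; what a row does not reach only later rows make up. A row lasts 1/12 s, in which the tool goes at most 41.7 mm and 7.16 degrees, less where a joint would pass 70% of its speed; a pose out of reach is approached as far as the arm can. A call with a number of a shift or a turn outside -1 to 1 is refused whole. A call with a gripper value outside its range is refused whole. "claw" is the opening, from 0 (shut) to 1 (fully open), set as the call begins (left out, the last holds). The fingers move at their own pace and stop on an object; "grip_force" is the grip in N (left out, the last holds). Time passes only in rows, so rows that repeat a pose let the fingers close, or fill a call up. It gives the time, the measured TCP pose, the force, the opening and the grip force at its end, in the units of the state.
- get_state(): the state, without advancing time (a new reading comes with each control period).
- grab_frame(name): name is "side" or "top"; returns the picture (400x640x3 uint8, red, green, blue); there is no depth.
- calibration(name): a dict with "camera_matrix" (3x3 intrinsics, pixels), "extrinsics" (4x4, takes a point from camera to world coordinates). Camera axes: x right, y down, z forward; pixel columns grow to the right and rows downward; lengths in m; the calibration is good to about 2 mm. A picture is of the moment at which its call begins. calibration takes no time and is no camera call.
- job_done(): hands the job in; it is judged then, once.
Trained networks look in the newest picture that a camera, given by its name, has taken for a name from the list of things; names that differ only in an ending like _2 or _b are one class to them, and where a whole thing is asked for, a point or a joint stands for the part that bears it (a point fixed in the world has none). Each returns a list of dicts, best first, with "score" (0 to 1); they miss things now and then, are a little off and sometimes report something else, mostly with a low value. They report only what shows in the picture. A call takes as long as a camera call. They do not tell look-alikes from the thing itself.
- boxes_of(query, camera): "rect" ([left, top, right, bottom] in pixels, round what is visible of it).
- regions_of(query, camera): "region" (400x640 bool, what is visible of it) and "rect" ([left, top, right, bottom] in pixels, round what is visible of it).
- spot_point(query, camera): "uv" ([column, row] in pixels: a listed point, or the origin of a listed thing).
The state is a dict: "t": time; "q": joint angles; "qd": joint speeds; "joint_efforts": joint torques, N m; "eef_pos": TCP position; "ee_rot": TCP orientation; "force": force on the tool from outside, world axes, zero at the start; "moment": the same for the moment, N m; "width": finger opening in m; "gripper_force": force on a finger pad.
Only numpy, scipy, OpenCV 4.12 (cv2) and the standard library are available. Lean on these libraries where they do the work, as an engineer would, in place of code of your own. Each camera call takes 0.05 s, during which the arm holds its last target. There are 200 camera calls.

### The job

Take the two steel lids off the sloping drying rack and close the two tins they belong to: each lid on the tin of its own length, pressed straight down until it snaps over the catches and lies flat on the rim all round. The tins give a little on their sprung feet before the lids snap. The tins stay upright on the bench; leave the middle-sized tin, which has no lid, and the other things standing where they are.

Things in the scene. Friction and masses are not known exactly. Their poses are not given: they have to be found in the camera images.
- lid_large: Large stainless lid, outside 140 mm long (its y) x 89 mm wide (its x), 0.13 to 0.21 kg; fits the tin 126 mm long, either way round, 2 mm play on every side. Origin: centre of the underside of its 3 mm top plate (the face that comes to lie on the rim), z outwards through the handle. A skirt reaches 16.5 mm below the plate. Starts in one bay of the rack, its x up the slope.
- lid_small: Small stainless lid, outside 104 mm long (its y) x 89 mm wide (its x), 0.13 to 0.21 kg; fits the tin 90 mm long, either way round, 2 mm play on every side. Origin: centre of the underside of its 3 mm top plate (the face that comes to lie on the rim), z outwards through the handle. A skirt reaches 16.5 mm below the plate. Starts in one bay of the rack, its x up the slope.
- tin_large: Longest open rectangular steel instrument tin, loose on the bench, 126 mm long (its y) x 80 mm wide (its x) x 62 mm tall, walls 3 mm, 0.6 to 0.85 kg. Origin: centre of its underside (the foot), z up. Its sprung foot plate lets it sink up to 9 mm under a push of over 3 to 7 N. A sprung catch bar stands 4 mm out of each short end wall. The large lid belongs to it.
- tin_small: Shortest open rectangular steel instrument tin, loose on the bench, 90 mm long (its y) x 80 mm wide (its x) x 62 mm tall, walls 3 mm, 0.6 to 0.85 kg. Origin: centre of its underside (the foot), z up. Its sprung foot plate lets it sink up to 9 mm under a push of over 3 to 7 N. A sprung catch bar stands 4 mm out of each short end wall. The small lid belongs to it.
- tin_medium: Middle-sized open rectangular steel instrument tin, loose on the bench, 108 mm long (its y) x 80 mm wide (its x) x 62 mm tall, walls 3 mm, 0.6 to 0.85 kg. Origin: centre of its underside (the foot), z up. Its sprung foot plate lets it sink up to 9 mm under a push of over 3 to 7 N. A sprung catch bar stands 4 mm out of each short end wall. Its lid is missing: it stays open and is left alone.
- lid_large_handle (a point): Large lid: middle of its handle bar, 27 mm above the lid's origin. Bar 64 mm long (lid's y), 10 mm wide (lid's x), 12 mm tall, on a post near each end; 18 mm free under it.
- lid_small_handle (a point): Small lid: middle of its handle bar, 27 mm above the lid's origin. Bar 64 mm long (lid's y), 10 mm wide (lid's x), 12 mm tall, on a post near each end; 18 mm free under it.
- tin_large_rim (a point): Large tin: centre of its mouth, level with the rim, 62 mm above its underside. Each end's rounded catch bar (8 mm thick, 36 mm long along x) lies 9 mm below the rim. Its lid, lowered here, first stops on the catches with its plate about 10 mm too high; pushed straight down on the handle, the tin sinks on its foot first; at about 10 to 18 N the lid snaps down and its plate lies on the rim.
- tin_small_rim (a point): Small tin: centre of its mouth, level with the rim, 62 mm above its underside. Each end's rounded catch bar (8 mm thick, 36 mm long along x) lies 9 mm below the rim. Its lid, lowered here, first stops on the catches with its plate about 10 mm too high; pushed straight down on the handle, the tin sinks on its foot first; at about 10 to 18 N the lid snaps down and its plate lies on the rim.
- rack: Fixed white drying rack, 308 mm long (its y), 105 mm deep, 76 mm tall. Its board slopes up at 0.50 rad (29 degrees) towards its +x, with a 16 mm ledge along the low side, which faces away from the robot. Two bays, centres 75.5 mm either side of the middle, each with one lid lying on the board, handle outwards, tipped with it. Origin: centre of its underside.
- beaker: Bystander: empty glass beaker, 72 mm across, 95 mm tall. Origin: centre of its underside.
- jar_a: Bystander: sample jar with white cap, 48 mm across, 60 mm tall. Origin: centre of its underside.
- jar_b: Bystander: sample jar with white cap, 52 mm across, 66 mm tall. Origin: centre of its underside.
- dish: Bystander: shallow round glass dish, 94 mm across, 20 mm tall. Origin: centre of its underside.
- tip_box: Bystander: closed pipette-tip box, 78 x 118 mm, 63 mm tall. Origin: centre of its underside.
- wash_bottle: Bystander: white plastic bottle, 64 mm across, 150 mm tall. Origin: centre of its underside.
Things that resemble listed ones, but are neither listed nor needed, are in the scene too. What is shaped like the lid_small but brown is not meant.

How it is judged:
By the outcome, as a careful person would: the job done as asked, in the order asked, and still so for the second after the job is handed in, with the robot touching nothing.
It also fails if it takes over 59 s, if anything falls off the work surface, if the arm or the gripper's body presses on something with over 40 N, if the wrist force passes 120 N, or if a joint passes its speed limit or range.

## Working session

There is one attempt and no reset: what is moved stays moved. The work goes in short steps, Python scripts to look and compute and a tool call to move; the robot and the scene stay as the last step left them, time stands still between calls to the robot, and variables do not carry over. Pictures are saved under pics/ and viewed, at most 10 in all, crops included, and the job is handed in when it is done.

Besides the shell and the picture viewer there is one more tool, called after "Emit:" as name(argument=value, ...) on one line, values as JSON. arm_command: Moves the arm, as the interface text tells. Shift numbers are shares of 25 cm and turn numbers shares of 180 degrees, none past 1 either way. Its arguments: {"type":"object","properties":{"commands":{"type":"array"},"claw":{"type":"number"},"grip_force":{"type":"number"}},"required":["commands"]}

```bash
mkdir -p pics; cat > h.py <<'E'
import numpy as np, cv2
from station import *
def cal(c):
    k=calibration(c); return np.array(k["camera_matrix"]),np.array(k["extrinsics"])
def ray(c,uv):
    K,E=cal(c); d=E[:3,:3]@np.linalg.inv(K)@[uv[0],uv[1],1]; return E[:3,3],d/np.linalg.norm(d)
def atz(c,uv,z):
    o,d=ray(c,uv); return o+d*(z-o[2])/d[2]
def tri(a,b):
    (o1,d1),(o2,d2)=ray("side",a),ray("top",b)
    s=np.linalg.lstsq(np.c_[d1,-d2],o2-o1,rcond=None)[0]
    p,q=o1+s[0]*d1,o2+s[1]*d2; return (p+q)/2,np.linalg.norm(p-q)
def proj(c,p):
    K,E=cal(c); x=K@(E[:3,:3].T@(np.array(p)-E[:3,3])); return x[:2]/x[2]
E
python3 - <<'E'
from h import *
np.set_printoptions(precision=4,suppress=True)
for c in("side","top"):
    im=grab_frame(c); cv2.imwrite(f"pics/{c}0.png",im[:,:,::-1]); K,E=cal(c); print(c,K[0,0],E.tolist())
for n in["lid_large_handle","lid_small_handle","tin_large_rim","tin_small_rim","tin_medium","rack","lid_large","lid_small"]:
    for c in("side","top"):
        print(n,c,[(np.round(d["uv"],1).tolist(),round(d["score"],2)) for d in spot_point(n,c)[:4]])
s=get_state();print(s)
E
```

```text
side 457.0770151528885 [[-0.9946555818612567, -0.07123518909831072, 0.07473835231240547, 0.4114274485578416], [-0.10165688113070151, 0.5490567093011692, -0.8295797782553223, 1.2406867780685957], [0.018059678596911787, -0.8327438248378064, -0.5533638678152712, 0.8496089925996646], [0.0, 0.0, 0.0, 1.0]]
top 407.7131562354968 [[-0.004463189821861677, -0.9900143484797986, 0.1408959535995758, 0.3078581956298869], [-0.99998925575377, 0.004595113308669739, 0.0006109915723127253, 0.08917759230805422], [-0.0012523232949129262, -0.1408917128073907, -0.9900242203848169, 1.4640485232567144], [0.0, 0.0, 0.0, 1.0]]
lid_large_handle side [([302.1, 215.7], 0.95), ([240.6, 255.8], 0.25)]
lid_large_handle top [([291.7, 179.9], 0.9), ([311.8, 240.5], 0.45)]
lid_small_handle side [([383.9, 361.2], 0.91), ([317.9, 245.8], 0.9), ([390.9, 297.9], 0.79), ([331.5, 161.5], 0.31)]
lid_small_handle top [([173.9, 252.8], 0.97), ([232.3, 259.7], 0.91), ([254.8, 201.1], 0.87)]
tin_large_rim side [([344.6, 183.9], 0.59)]
tin_large_rim top [([359.0, 217.4], 0.61)]
tin_small_rim side [([326.3, 144.6], 0.91)]
tin_smal
[... 184 characters left out ...]
[([277.1, 198.9], 0.91)]
lid_large side [([306.7, 219.9], 0.94)]
lid_large top [([293.4, 185.5], 0.88)]
lid_small side [([319.8, 252.9], 0.97), ([386.0, 352.6], 0.85), ([393.1, 288.4], 0.78)]
lid_small top [([253.2, 206.0], 0.92)]
{'t': 0.9, 'q': array([-1.0149,  0.3586,  0.0119, -0.    , -1.2241, -0.2882]), 'qd': array([-0.0007, -0.0001,  0.0009,  0.0011,  0.0008,  0.0017]), 'joint_efforts': array([ -0.0008, -58.2355,  29.3302,   7.0024,   0.0125,  -0.    ]), 'eef_pos': array([ 0.1786, -0.6509,  0.2266]), 'ee_rot': array([ 3.1416,  0.    , -2.8739]), 'force': array([-0.2851, -0.7005, -0.1385]), 'moment': array([ 0.0125,  0.0195, -0.0273]), 'gripper_force': 0.0, 'width': 0.08774243812724931}
```

View pics/side0.png

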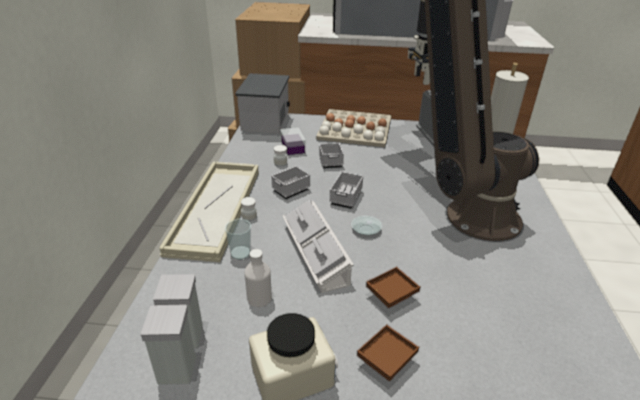

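View pics/top0.png

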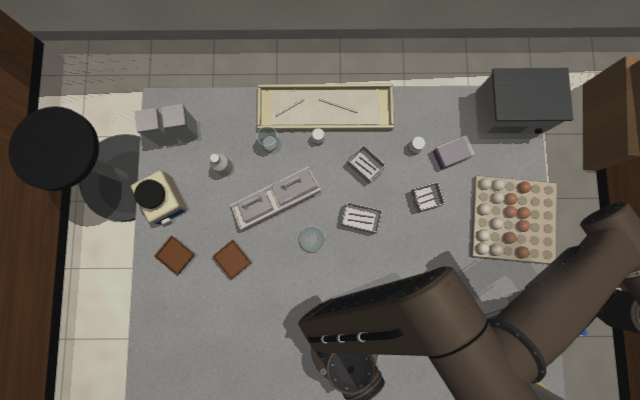

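```bash
cat >> h.py <<'E'
from scipy.optimize import minimize
S=4
def render(c,parts):
    m=np.zeros((400*S,640*S),np.uint8)
    for P in parts:
        q=np.array([(proj(c,p)+.5)*S for p in P])
        h=cv2.convexHull(np.round(q*16).astype(np.int32)); cv2.fillConvexPoly(m,h,1,shift=4)
    return cv2.resize(m.astype(np.float32),(640,400),interpolation=cv2.INTER_AREA)
def box(x,y,yaw,lx,ly,z0,z1):
    c,s=np.cos(yaw),np.sin(yaw)
    return [(x+c*a*lx/2-s*b*ly/2,y+s*a*lx/2+c*b*ly/2,z) for a in(-1,1) for b in(-1,1) for z in(z0,z1)]
def tin(x,y,yaw,L): return [box(x,y,yaw,.08,L,0,.062),box(x,y,yaw,.036,L+.008,.049,.057)]
def fit(masks,x0,model):
    f=lambda v:sum(np.abs(render(c,model(v))-m).sum() for c,m in masks.items())
    st=np.array([.006,.006,.1]); x=np.array(x0,float)
    for k in(1,.4):
        sim=np.vstack([x]+[x+k*st*e for e in np.eye(len(x))]); r=minimize(f,x,method="Nelder-Mead",options=dict(initial_simplex=sim,xatol=1e-4,fatol=.2,maxiter=90)); x=r.x
    return x,r.fun
E
python3 - <<'E'
from h import *
import pickle
np.set_printoptions(precision=4,suppress=True)
M={}
for n in["tin_large","tin_small","tin_medium","lid_large","lid_small","rack"]:
    for c in("side","top"):
        M[n,c]=regions_of(n,c); print(n,c,[(np.round(d["rect"]).astype(int).tolist(),int(d["region"].sum()),round(float(d["score"]),2)) for d in M[n,c][:4]])
pickle.dump(M,open("m.pkl","wb"))
for n,z,a,b in[("LH",.08,(302.1,215.7),(291.7,179.9)),("SH",.08,(317.9,245.8),(254.8,201.1)),("A",0,(344.6,183.9),(359,217.4)),("L",0,(306.7,219.9),(293.4,185.5)),("S",0,(319.8,252.9),(253.2,206)),("rack",0,(317.2,253.9),(277.1,198.9))]: print(n,*tri(a,b))
for uv in[(365,164),(360,218),(427,197)]: print(atz("top",uv,.062))
a=cv2.imread("pics/top0.png")[130:250,220:460]; b=cv2.imread("pics/side0.png")[130:290,210:400]
cv2.imwrite("pics/c1.png",np.vstack([cv2.resize(a,(768,384),interpolation=cv2.INTER_CUBIC)]))
cv2.imwrite("pics/c2.png",cv2.resize(b,(712,600),interpolation=cv2.INTER_CUBIC))
E
```

```text
tin_large side [([329, 171, 363, 210], 940, 0.79), ([316, 140, 345, 168], 544, 0.23)]
tin_large top [([342, 200, 385, 233], 947, 0.56)]
tin_small side [([319, 141, 342, 170], 560, 0.56)]
tin_small top [([414, 184, 444, 212], 632, 0.56)]
tin_medium side [([270, 166, 310, 200], 936, 0.82), ([316, 141, 348, 169], 557, 0.73)]
tin_medium top [([348, 145, 383, 183], 751, 0.75)]
lid_large side [([286, 200, 327, 244], 1007, 0.89), ([271, 168, 311, 201], 908, 0.16)]
lid_large top [([273, 166, 318, 204], 896, 0.78), ([233, 176, 321, 230], 731, 0.53)]
lid_small side [([357, 324, 422, 382], 2023, 0.82), ([303, 232, 345, 276], 1132, 0.67)]
lid_small top [([153, 238, 188, 278], 769, 0.82), ([237, 189, 277, 223], 729, 0.73), ([210, 239, 252, 278], 831, 0.55)]
rack side [([285, 214, 354, 292], 1012, 0.93)]
rack top [([231, 188, 318, 227], 568, 0.82)]
LH [0.5684 0.177  0.0821] 0.010452289436551193
SH [0.5023 0.3037 0.0783] 0.00245876283177604
A [ 0.4494 -0.0553  0.0555] 0.007818866445670107
L [0.5538 0.1722 0.0644] 0.006729008262225514
S [0.4919 0.3117 0.0606] 0.010961764618843538
rack [ 0.5162  0.2357 -0.0069] 0.008850902898694536
[ 0.6333 -0.0792  0.062 ]
[ 0.4428 -0.0579  0.062 ]
[ 0.5149 -0.2922  0.062 ]
```

View pics/c1.png

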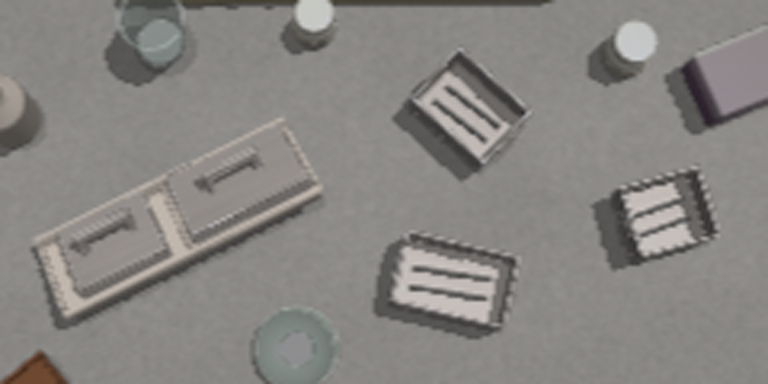

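View pics/c2.png

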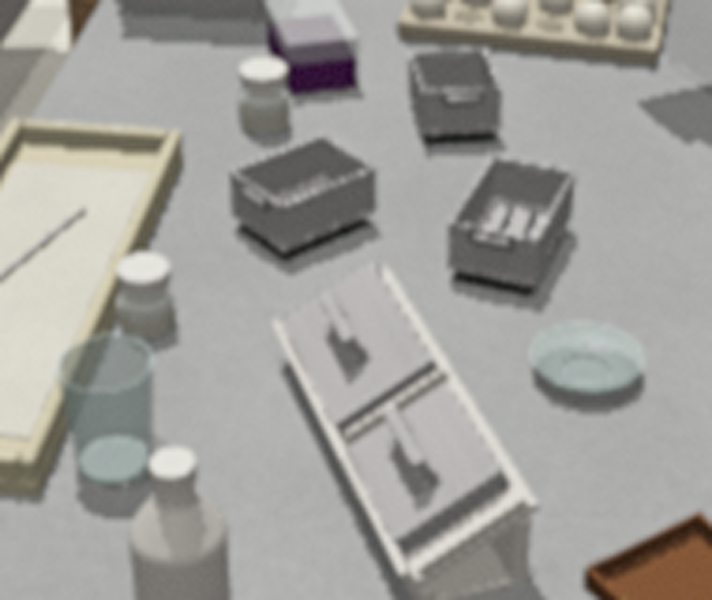

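```bash
cat > fit1.py <<'E'
from h import *
import pickle
np.set_printoptions(precision=4,suppress=True)
M=pickle.load(open("m.pkl","rb"))
g={"tin_large":(.126,.449,-.055,.1),"tin_small":(.09,.515,-.29,.2),"tin_medium":(.108,.633,-.08,-.7)}
T={}
for n,(L,x,y,a) in g.items():
    ms={c:M[n,c][0]["region"].astype(np.float32) for c in("side","top")}
    best=None
    for da in(0,.8,1.57,2.3):
        v,f=fit(ms,(x,y,a+da),lambda v:tin(v[0],v[1],v[2],L))
        if best is None or f<best[1]: best=(v,f)
    T[n]=best[0]; print(n,best)
    for L2 in(.09,.108,.126): print("  L",L2,fit(ms,best[0],lambda v:tin(v[0],v[1],v[2],L2))[1])
    for c in ms: print("  ",c,fit({c:ms[c]},best[0],lambda v:tin(v[0],v[1],v[2],L)))
# rack wedge: deep .105, long .308
def rackm(x,y,a):
    c,s=np.cos(a),np.sin(a); w=lambda p:(x+c*p[0]-s*p[1],y+s*p[0]+c*p[1],p[2])
    return [[w(p) for b in(-.154,.154) for p in((-.0525,b,0),(.0525,b,0),(.0525,b,.076),(-.0525,b,.028))]]
ms={}
for c in("side","top"):
    m=np.zeros((400,640),np.float32)
    for n,k in(("rack",0),("lid_large",0),("lid_small",1)): m=np.maximum(m,M[n,c][k]["region"])
    ms[c]=cv2.morphologyEx(m,cv2.MORPH_CLOSE,np.ones((9,9)))
v,f=fit(ms,(.525,.235,np.pi+.45),lambda v:rackm(*v)); print("rack",v,f,v[2]-np.pi)
for c in ms: print(c,fit({c:ms[c]},v,lambda v:rackm(*v)))
T["rack"]=v; pickle.dump(T,open("T.pkl","wb"))
def over(c,x0,y0,x1,y1,s):
    im=cv2.imread(f"pics/{c}0.png")[y0:y1,x0:x1]; im=cv2.resize(im,None,fx=s,fy=s,interpolation=cv2.INTER_CUBIC)
    def ln(P,col):
        q=np.array([((proj(c,p)+.5-[x0,y0])*s) for p in P]); cv2.polylines(im,[np.round(q*8).astype(np.int32)],True,col,1,cv2.LINE_AA,3)
    for n,(L,*_) in g.items():
        B=box(*T[n],.08,L,0,.062); 
        for z in(0,1): ln([B[i+z] for i in(0,2,6,4)],(0,255,0) if z else (0,160,255))
    P=rackm(*T["rack"])[0]; ln(P[:4],(255,0,0)); ln(P[4:],(255,0,0)); ln([P[2],P[6]],(255,0,0)); ln([P[3],P[7]],(255,0,0))
    return im
a=over("top",225,140,450,240,3.5); b=over("side",265,135,370,300,3.5)
cv2.imwrite("pics/o1.png",a[:,:787]); cv2.imwrite("pics/o2.png",b)
W=np.zeros((600,800,3),np.uint8); W[:350//1][:350,:787]=a
b2=over("side",265,135,370,300,3.6); cv2.imwrite("pics/o2.png",b2)
cv2.imwrite("pics/o.png",W)
E
python3 fit1.py
```

```text
Traceback (most recent call last):
  File "fit1.py", line 11, in <module>
    v,f=fit(ms,(x,y,a+da),lambda v:tin(v[0],v[1],v[2],L))
        ~~~^^^^^^^^^^^^^^^^^^^^^^^^^^^^^^^^^^^^^^^^^^^^^^
  File "h.py", line 31, in fit
    sim=np.vstack([x]+[x+k*st*e for e in np.eye(len(x))]); r=minimize(f,x,method="Nelder-Mead",options=dict(initial_simplex=sim,xatol=1e-4,fatol=.2,maxiter=90)); x=r.x
                                                             ~~~~~~~~^^^^^^^^^^^^^^^^^^^^^^^^^^^^^^^^^^^^^^^^^^^^^^^^^^^^^^^^^^^^^^^^^^^^^^^^^^^^^^^^^^^^^^^^^^^
  File "h.py", line 28, in <lambda>
    f=lambda v:sum(np.abs(render(c,model(v))-m).sum() for c,m in masks.items())
               ~~~^^^^^^^^^^^^^^^^^^^^^^^^^^^^^^^^^^^^^^^^^^^^^^^^^^^^^^^^^^^^^
  File "h.py", line 28, in <genexpr>
    f=lambda v:sum(np.abs(render(c,model(v))-m).sum() for c,m in masks.items())
                          ~~~~~~^^^^^^^^^^^^
  File "h.py", line 20, in render
    q=np.array([(proj(c,p)+.5)*S for p in P])
                 ~~~~^^^^^
  File "h.py", line 14, in proj
    K,E=cal(c); x=K@(E[:3,:3].T@(np.array(p)-E[:3,3])); return x[:2]/x[2]
        ~~~^^^
  File "h.py", line 4, in cal
    k=calibration(c); return np.array(k["camera_matrix"]),np.array(k["extrinsics"])
ValueError: time passes only in moves, steps and waits
```

```bash
sed -i 's/^import numpy as np, cv2/import numpy as np, cv2, functools/; s/^def cal(c):/@functools.cache\ndef cal(c):/' h.py; time python3 fit1.py
```

```text
tin_large (array([ 0.449 , -0.0652,  2.895 ]), np.float64(119.9375))
  L 0.09 411.875
  L 0.108 210.1875
  L 0.126 119.875
   side (array([ 0.449 , -0.0631,  2.9038]), np.float64(68.8125))
   top (array([ 0.4493, -0.0654,  2.8829]), np.float64(44.9375))
tin_small (array([ 0.5192, -0.3003,  0.2816]), np.float64(167.0))
  L 0.09 167.0
  L 0.108 330.5
  L 0.126 497.0
   side (array([ 0.5182, -0.297 ,  0.1944]), np.float64(60.125))
   top (array([ 0.5192, -0.3003,  0.2816]), np.float64(98.875))
tin_medium (array([ 0.6408, -0.0852, -0.7531]), np.float64(177.3125))
  L 0.09 241.25
  L 0.108 177.3125
  L 0.126 424.25
   side (array([ 0.6423, -0.0825, -0.7404]), np.float64(80.875))
   top (array([ 0.6408, -0.0852, -0.7531]), np.float64(87.25))
rack [0.5218 0.2422 3.5757] 1243.9375 0.43405744004840896
side (array([0.5208, 0.2417, 3.5656]), np.float64(824.25))
top (array([0.5212, 0.243 , 3.5974]), np.float64(411.25))Traceback (most recent call last):
  File "fit1.py", line 39, in <module>
    W=np.zeros((600,800,3),np.uint8); W[:350//1][:350,:787]=a
                                      ~~~~~~~~~~^^^^^^^^^^^
ValueError: could not broadcast input array from shape (350,788,3) into shape (350,787,3)

real	0m18.679s
user	0m29.740s
sys	0m4.930s
```

View pics/o1.png

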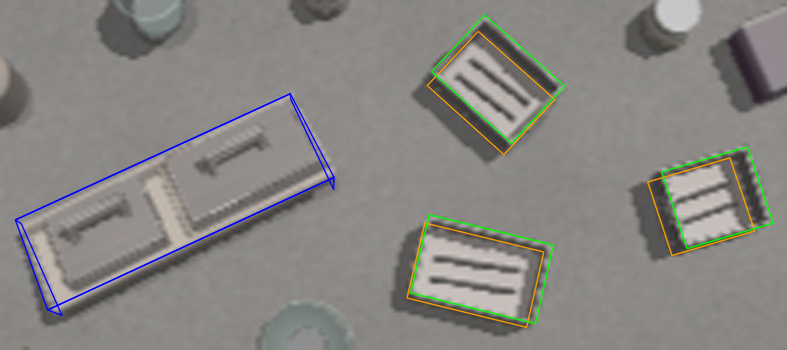

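View pics/o2.png

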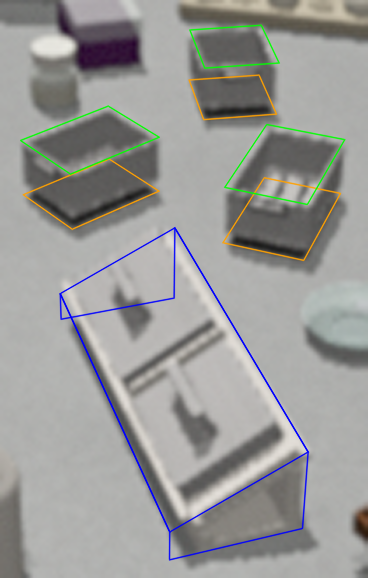

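```bash
python3 - <<'E'
from h import *
np.set_printoptions(precision=4,suppress=True)
for a,b in[((300.3,213),(291,182.9)),((316.7,240.6),(252.7,201.7)),((302.1,215.7),(291,182.9))]: print(*tri(a,b), atz("top",b,.08),atz("side",a,.08))
x,y,a=.5218,.2422,np.pi+.445
for b in(.0755,-.0755):
  for hx,z in((-.0105-.0,.07),(-.015,.08)):
    print(b,x+np.cos(a)*hx-np.sin(a)*b,y+np.sin(a)*hx+np.cos(a)*b)
im=grab_frame("top")
for k in range(3):
  for c in("top","side"):
    grab_frame(c)
    for n in("lid_large_handle","lid_small_handle"): print(n,c,[(np.round(d["uv"],1).tolist(),round(d["score"],2)) for d in spot_point(n,c)[:4]])
s=get_state(); print(s["eef_pos"],s["ee_rot"],s["t"])
E
```

```text
[0.5649 0.179  0.0911] 0.006563639962014909 [0.5636 0.1796 0.08  ] [0.5706 0.1627 0.08  ]
[0.5014 0.3077 0.0982] 0.010250945072104757 [0.4988 0.3106 0.08  ] [0.5089 0.2842 0.08  ]
[0.563  0.1794 0.0829] 0.0001584271627973122 [0.5636 0.1796 0.08  ] [0.5635 0.1754 0.08  ]
0.0755 0.5637769819493781 0.17857270250575155
0.0755 0.5678387299436607 0.18050976296710564
-0.0755 0.4987778420239409 0.31486691298056757
-0.0755 0.5028395900182234 0.3168039734419216
lid_large_handle top [([290.0, 182.2], 0.96), ([293.9, 186.0], 0.5)]
lid_small_handle top [([173.8, 254.7], 0.77), ([233.6, 260.2], 0.76), ([253.9, 201.0], 0.6), ([447.4, 155.0], 0.33)]
lid_large_handle side [([301.8, 213.5], 0.64), ([345.7, 181.7], 0.26)]
lid_small_handle side [([390.2, 297.7], 0.93), ([386.5, 360.1], 0.91), ([316.3, 246.2], 0.77), ([252.9, 217.0], 0.58)]
lid_large_handle top [([293.6, 181.9], 0.58)]
lid_small_handle top [([251.7, 202.0], 0.73), ([231.5, 258.9], 0.73), ([175.3, 254.6], 0.65), ([316.9, 138.0], 0.52)]
lid_large_handle side [([301.9, 213.1], 0.92)]
lid_small_handle side [([390.3, 295.7], 0.9), ([387.1, 361.8], 0.64), ([317.4, 244.2], 0.6)]
lid_large_handle top [([292.6, 178.9], 0.78), ([255.4, 205.6], 0.59)]
lid_small_handle top [([174.2, 254.1], 0.9), ([255.0, 199.4], 0.7), ([231.6, 259.7], 0.7), ([317.8, 138.5], 0.53)]
lid_large_handle side [([302.2, 214.0], 0.62)]
lid_small_handle side [([384.7, 358.8], 0.88), ([318.3, 245.5], 0.69), ([394.7, 296.4], 0.56)]
[ 0.1786 -0.6509  0.2266] [ 3.1416 -0.     -2.8738] 2.45
```

```bash
cat > go.py <<'E'
import sys,numpy as np
from station import get_state
x,y,z,yaw=map(float,sys.argv[1:5]); s=get_state(); w=s["ee_rot"][2]; p=s["eef_pos"]
d=np.array([x,y,z])-p; c,n=np.cos(w),np.sin(w)
t=-((yaw-w+np.pi)%(2*np.pi)-np.pi)
print("pos",p.round(4),"rot",s["ee_rot"].round(3),"q",s["q"].round(2))
print("tx %.4f ty %.4f tz %.4f twist %.4f"%((c*d[0]+n*d[1])/.25,(n*d[0]-c*d[1])/.25,-d[2]/.25,t/np.pi))
E
python3 go.py .565 .177 .23 -1.126
```

```text
pos [ 0.1786 -0.6509  0.2266] rot [ 3.142 -0.    -2.874] q [-1.01  0.36  0.01  0.   -1.22 -0.29]
tx -2.3668 ty 2.7847 tz -0.0138 twist -0.5563
```

Emit:
arm_command(commands=[{"tx": -0.79,"ty": 0.93,"tz": -0.02,"twist": -0.25},{"tx": -0.79,"ty": 0.93,"tz": -0.02,"twist": -0.25},{"tx": -0.79,"ty": 0.93,"tz": -0.02,"twist": -0.25},{"tx": -0.79,"ty": 0.93,"tz": -0.02,"twist": -0.25},{"tx": -0.79,"ty": 0.93,"tz": -0.02,"twist": -0.25},{"tx": -0.79,"ty": 0.93,"tz": -0.02,"twist": -0.25},{"tx": -0.79,"ty": 0.93,"tz": -0.02,"twist": -0.25},{"tx": -0.79,"ty": 0.93,"tz": -0.02,"twist": -0.25}], claw=0.3, grip_force=5)

```text
t: 3.12
eef_pos: [0.3087, -0.371, 0.2322]
ee_rot: [-3.14, 0.001, -2.084]
force: [-1.4, -0.1, 0.3]
width: 0.0398
gripper_force: 0.0
```

```bash
python3 go.py .565 .177 .23 -1.126
```

```text
pos [ 0.3087 -0.371   0.2322] rot [-3.140e+00  1.000e-03 -2.084e+00] q [-0.47  0.03 -0.39 -0.   -1.15 -0.04]
tx -2.4131 ty 0.1820 tz 0.0090 twist -0.3048
```

Emit:
arm_command(commands=[{"tx": -1.0,"ty": 0.07,"tz": 0.0,"twist": -0.3},{"tx": -1.0,"ty": 0.07,"tz": 0.0,"twist": -0.3},{"tx": -1.0,"ty": 0.07,"tz": 0.0,"twist": -0.3},{"tx": -1.0,"ty": 0.07,"tz": 0.0,"twist": -0.3},{"tx": -1.0,"ty": 0.07,"tz": 0.0,"twist": -0.3},{"tx": -1.0,"ty": 0.07,"tz": 0.0,"twist": -0.3},{"tx": -1.0,"ty": 0.07,"tz": 0.0,"twist": -0.3},{"tx": -1.0,"ty": 0.07,"tz": 0.0,"twist": -0.3}])

```text
t: 3.78
eef_pos: [0.4171, -0.1461, 0.2319]
ee_rot: [-3.141, -0.0, -1.134]
force: [-0.3, -0.9, 0.2]
width: 0.0263
gripper_force: 0.0
```

```bash
python3 go.py .565 .177 .13 -1.126
```

```text
pos [ 0.4171 -0.1461  0.2319] rot [-3.141 -0.    -1.134] q [ 0.11 -0.04 -0.46 -0.   -1.15  0.32]
tx -0.9207 ty -1.0827 tz 0.4075 twist -0.0025
```

Emit:
arm_command(commands=[{"tx": -0.92,"ty": -1.0,"tz": 0.2,"twist": 0},{"tx": -0.92,"ty": -1.0,"tz": 0.2,"twist": 0},{"tx": -0.92,"ty": -1.0,"tz": 0.2,"twist": 0},{"tx": -0.92,"ty": -1.0,"tz": 0.2,"twist": 0},{"tx": -0.92,"ty": -1.0,"tz": 0.2,"twist": 0},{"tx": -0.92,"ty": -1.0,"tz": 0.2,"twist": 0},{"tx": -0.92,"ty": -1.0,"tz": 0.2,"twist": 0},{"tx": -0.92,"ty": -1.0,"tz": 0.2,"twist": 0}])

```text
t: 4.45
eef_pos: [0.5456, 0.1571, 0.183]
ee_rot: [-3.141, 0.0, -1.146]
force: [0.5, -0.5, 0.3]
width: 0.0262
gripper_force: 0.0
```

```bash
python3 go.py .565 .177 .115 -1.126
```

```text
pos [0.5456 0.1571 0.183 ] rot [-3.141  0.    -1.146] q [ 0.63  0.22 -0.29  0.   -1.06 -0.2 ]
tx -0.0404 ty -0.1036 tz 0.2721 twist -0.0062
```

Emit:
arm_command(commands=[{"tx": -0.04,"ty": -0.1,"tz": 0.27,"twist": -0.006},{"tx": -0.04,"ty": -0.1,"tz": 0.27,"twist": -0.006},{"tx": -0.04,"ty": -0.1,"tz": 0.27,"twist": -0.006},{"tx": -0.04,"ty": -0.1,"tz": 0.27,"twist": -0.006},{"tx": -0.04,"ty": -0.1,"tz": 0.27,"twist": -0.006},{"tx": -0.04,"ty": -0.1,"tz": 0.27,"twist": -0.006},{"tx": -0.04,"ty": -0.1,"tz": 0.27,"twist": -0.006},{"tx": -0.04,"ty": -0.1,"tz": 0.27,"twist": -0.006}])

```text
t: 5.12
eef_pos: [0.5643, 0.1742, 0.1174]
ee_rot: [-3.139, 0.0, -1.128]
force: [0.9, -0.3, -0.1]
width: 0.0266
gripper_force: 0.0
```

```bash
python3 go.py .565 .177 .09 -1.126; python3 - <<'E'
from h import *
a=grab_frame("top")[150:220,240:340]; b=grab_frame("side")[170:270,265:345]
W=np.zeros((600,800,3),np.uint8)
a=cv2.resize(a,(400,280),interpolation=cv2.INTER_CUBIC); b=cv2.resize(b,(400,500),interpolation=cv2.INTER_CUBIC)
W[:280,:400]=a; W[:500,400:]=b; cv2.imwrite("pics/g1.png",W[:500,:,::-1])
E
```

```text
pos [0.5643 0.1742 0.1174] rot [-3.139  0.    -1.128] q [ 0.63  0.31 -0.33  0.   -0.93 -0.19]
tx -0.0088 ty -0.0074 tz 0.1095 twist -0.0005
```

View pics/g1.png

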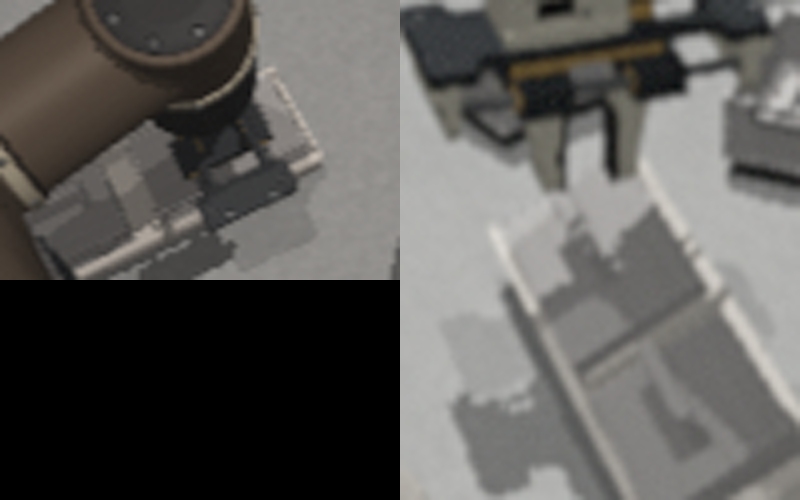

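Emit:
arm_command(commands=[{"tx": -0.008,"ty": -0.018,"tz": 0.05},{"tx": -0.008,"ty": -0.018,"tz": 0.08},{"tx": -0.008,"ty": -0.018,"tz": 0.1},{"tx": -0.008,"ty": -0.018,"tz": 0.12},{"tx": -0.008,"ty": -0.018,"tz": 0.135},{"tx": -0.008,"ty": -0.018,"tz": 0.14},{"tx": -0.008,"ty": -0.018,"tz": 0.14},{"tx": -0.008,"ty": -0.018,"tz": 0.14}])

```text
invalid input
```

Emit:
arm_command(commands=[{"tx": -0.008,"ty": -0.018,"tz": 0.05,"twist": 0},{"tx": -0.008,"ty": -0.018,"tz": 0.08,"twist": 0},{"tx": -0.008,"ty": -0.018,"tz": 0.1,"twist": 0},{"tx": -0.008,"ty": -0.018,"tz": 0.12,"twist": 0},{"tx": -0.008,"ty": -0.018,"tz": 0.135,"twist": 0},{"tx": -0.008,"ty": -0.018,"tz": 0.14,"twist": 0},{"tx": -0.008,"ty": -0.018,"tz": 0.14,"twist": 0},{"tx": -0.008,"ty": -0.018,"tz": 0.14,"twist": 0}])

```text
t: 5.88
eef_pos: [0.567, 0.1781, 0.0806]
ee_rot: [3.142, -0.0, -1.127]
force: [-0.7, -0.5, -0.6]
width: 0.0264
gripper_force: 0.0
```

Emit:
arm_command(commands=[{"tx": 0,"ty": 0,"tz": 0.01,"twist": 0},{"tx": 0,"ty": 0,"tz": 0.015,"twist": 0},{"tx": 0,"ty": 0,"tz": 0.018,"twist": 0},{"tx": 0,"ty": 0,"tz": 0.018,"twist": 0},{"tx": 0,"ty": 0,"tz": 0.018,"twist": 0},{"tx": 0,"ty": 0,"tz": 0.018,"twist": 0},{"tx": 0,"ty": 0,"tz": 0.018,"twist": 0},{"tx": 0,"ty": 0,"tz": 0.018,"twist": 0}])

```text
t: 6.55
eef_pos: [0.567, 0.1781, 0.0761]
ee_rot: [-3.141, 0.0, -1.127]
force: [-1.4, 0.3, 0.5]
width: 0.0265
gripper_force: 0.0
```

Emit:
arm_command(commands=[{"tx": 0,"ty": 0,"tz": 0.008,"twist": 0},{"tx": 0,"ty": 0,"tz": 0.008,"twist": 0},{"tx": 0,"ty": 0,"tz": 0.008,"twist": 0},{"tx": 0,"ty": 0,"tz": 0.008,"twist": 0},{"tx": 0,"ty": 0,"tz": 0.008,"twist": 0},{"tx": 0,"ty": 0,"tz": 0.008,"twist": 0},{"tx": 0,"ty": 0,"tz": 0.008,"twist": 0},{"tx": 0,"ty": 0,"tz": 0.008,"twist": 0}], claw=0, grip_force=5)

```text
t: 7.22
eef_pos: [0.5674, 0.1784, 0.0743]
ee_rot: [-3.141, 0.0, -1.127]
force: [3.2, 0.8, 0.3]
width: 0.0136
gripper_force: 5.0
```

Emit:
arm_command(commands=[{"tx": 0,"ty": 0,"tz": -0.02,"twist": 0},{"tx": 0,"ty": 0,"tz": -0.05,"twist": 0},{"tx": 0,"ty": 0,"tz": -0.08,"twist": 0},{"tx": 0,"ty": 0,"tz": -0.12,"twist": 0},{"tx": 0,"ty": 0,"tz": -0.16,"twist": 0},{"tx": 0,"ty": 0,"tz": -0.2,"twist": 0},{"tx": 0,"ty": 0,"tz": -0.24,"twist": 0},{"tx": 0,"ty": 0,"tz": -0.24,"twist": 0}])

```text
t: 7.88
eef_pos: [0.5682, 0.1787, 0.137]
ee_rot: [-3.138, 0.0, -1.127]
force: [1.1, -0.1, -0.6]
width: 0.0097
gripper_force: 5.0
```

Emit:
arm_command(commands=[{"tx": 0,"ty": 0,"tz": -0.2,"twist": 0},{"tx": 0,"ty": 0,"tz": -0.2,"twist": 0},{"tx": 0,"ty": 0,"tz": -0.2,"twist": 0},{"tx": 0,"ty": 0,"tz": -0.2,"twist": 0},{"tx": 0,"ty": 0,"tz": -0.2,"twist": 0},{"tx": 0,"ty": 0,"tz": -0.2,"twist": 0},{"tx": 0,"ty": 0,"tz": -0.2,"twist": 0},{"tx": 0,"ty": 0,"tz": -0.2,"twist": 0}], claw=0, grip_force=45)

```text
t: 8.55
eef_pos: [0.5667, 0.1779, 0.1832]
ee_rot: [3.14, -0.0, -1.127]
force: [-0.7, 0.4, -1.4]
width: 0.0099
gripper_force: 45.0
```

```bash
python3 go.py .449 -.065 .16 -1.817
```

```text
pos [0.5667 0.1779 0.1832] rot [ 3.14  -0.    -1.127] q [ 0.63  0.26 -0.23 -0.   -1.08 -0.19]
tx 0.6754 ty 0.8421 tz 0.0928 twist 0.2196
```

Emit:
arm_command(commands=[{"tx": 0.08,"ty": 0.11,"tz": 0.0,"twist": 0.03},{"tx": 0.18,"ty": 0.22,"tz": 0.0,"twist": 0.06},{"tx": 0.27,"ty": 0.34,"tz": 0.0,"twist": 0.09},{"tx": 0.36,"ty": 0.45,"tz": 0.02,"twist": 0.12},{"tx": 0.45,"ty": 0.56,"tz": 0.04,"twist": 0.15},{"tx": 0.54,"ty": 0.67,"tz": 0.06,"twist": 0.18},{"tx": 0.62,"ty": 0.77,"tz": 0.08,"twist": 0.21},{"tx": 0.675,"ty": 0.84,"tz": 0.09,"twist": 0.22}])

```text
t: 9.22
eef_pos: [0.4476, -0.0665, 0.1608]
ee_rot: [3.14, -0.0, -1.825]
force: [-0.2, -0.6, -2.0]
width: 0.0094
gripper_force: 45.0
```

```bash
python3 go.py .449 -.065 .135 -1.817
```

```text
pos [ 0.4476 -0.0665  0.1608] rot [ 3.14  -0.    -1.825] q [ 0.29  0.05 -0.55 -0.   -0.97 -0.54]
tx -0.0071 ty -0.0039 tz 0.1032 twist -0.0024
```

Emit:
arm_command(commands=[{"tx": -0.007,"ty": -0.004,"tz": 0.03,"twist": -0.002},{"tx": -0.007,"ty": -0.004,"tz": 0.06,"twist": -0.002},{"tx": -0.007,"ty": -0.004,"tz": 0.09,"twist": -0.002},{"tx": -0.007,"ty": -0.004,"tz": 0.1,"twist": -0.002},{"tx": -0.007,"ty": -0.004,"tz": 0.1,"twist": -0.002},{"tx": -0.007,"ty": -0.004,"tz": 0.1,"twist": -0.002},{"tx": -0.007,"ty": -0.004,"tz": 0.1,"twist": -0.002},{"tx": -0.007,"ty": -0.004,"tz": 0.1,"twist": -0.002}])

```text
t: 9.88
eef_pos: [0.4515, -0.0626, 0.1368]
ee_rot: [-3.141, 0.0, -1.811]
force: [0.7, 0.0, -1.1]
width: 0.0097
gripper_force: 45.0
```

```bash
python3 - <<'E'
from h import *
np.set_printoptions(precision=4,suppress=True)
a=grab_frame("top"); b=grab_frame("side")
np.savez("f1.npz",a=a,b=b)
for c in("top","side"):
    for q in("lid_large","tin_large"):
        print(q,c,[(d["rect"],int(d["region"].sum()),round(d["score"],2)) for d in regions_of(q,c)[:2]])
    print(spot_point("lid_large",c)[:2])
s=get_state();print(s["eef_pos"],s["ee_rot"])
W=np.zeros((560,800,3),np.uint8)
W[:350,:400]=cv2.resize(a[180:250,320:400],(400,350),interpolation=cv2.INTER_CUBIC)
W[:560,400:]=cv2.resize(b[130:214,310:370],(400,560),interpolation=cv2.INTER_CUBIC)
cv2.imwrite("pics/g2.png",W[:,:,::-1])
E
```

```text
lid_large top [([361.3, 219.4, 385.8, 233.6], 126, 0.65)]
tin_large top [([356.9, 227.2, 375.7, 232.3], 25, 0.58)]
[{'uv': [362.0, 213.3], 'score': 0.41}, {'uv': [367.3, 213.1], 'score': 0.41}]
lid_large side [([327.5, 159.8, 367.3, 183.8], 714, 0.73)]
tin_large side [([328.1, 173.7, 365.5, 211.4], 756, 0.78), ([282.2, 126.2, 303.8, 157.1], 546, 0.34)]
[{'uv': [347.2, 165.6], 'score': 0.67}]
[ 0.4511 -0.063   0.1366] [-3.1415  0.0001 -1.812 ]
```

View pics/g2.png

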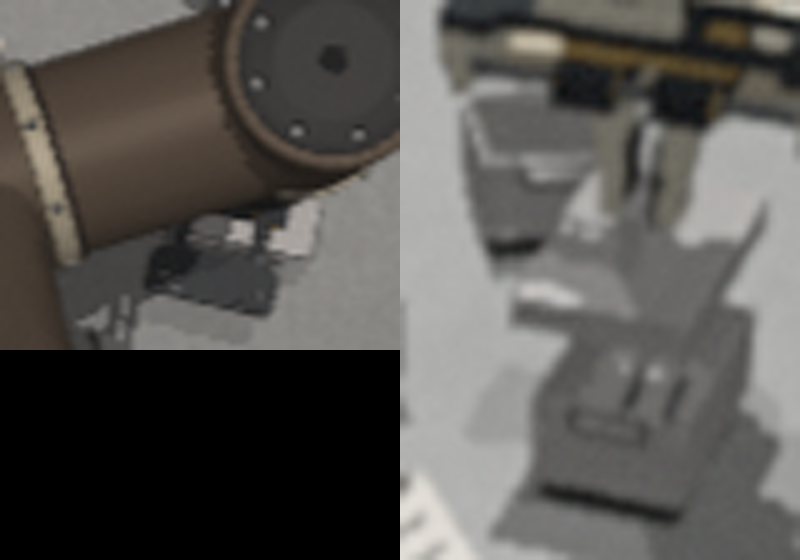

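```bash
cat > lidfit.py <<'E'
from h import *
np.set_printoptions(precision=2,suppress=True)
def lid(x,y,yaw,zo,L): return [box(x,y,yaw,.089,L,zo-.0165,zo+.003)]
def corners(c,x,y,yaw,zo,L): return np.array([proj(c,p) for p in box(x,y,yaw,.089,L,zo-.0165,zo+.003)])
E
python3 - <<'E'
from lidfit import *
x,y,w=.4511,-.063,-1.812; tx=np.array([np.cos(w),np.sin(w)])
d=np.load("f1.npz")
for h in(.015,.018,.021):
  for s in(-.008,0,.008):
    p=np.array([x,y])+s*tx
    zo=.1366-h
    t=corners("top",*p,w+np.pi/2,zo,.14); q=corners("side",*p,w+np.pi/2,zo,.14)
    hull=cv2.convexHull(q.astype(np.float32))[:,0]
    print(h,s,"top right corners",t[np.argsort(-t[:,0])[:4]].tolist()[1::2],"side rect",q.min(0),q.max(0))
for r in regions_of("lid_large","side")[:1]:
    m=r["region"]; ys,xs=np.where(m); print("mask",xs.min(),xs.max(),ys.min(),ys.max())
    for h in(.012,.015,.018,.021):
      for s in(-.012,-.008,-.004,0,.004,.008,.012):
        p=np.array([x,y])+s*tx
        R=render("side",lid(*p,w+np.pi/2,.1366-h,.14)); print("%d"%np.abs(R-m)[165:].sum(),end=" ")
      print()
E
```

```text
0.015 -0.008 top right corners [[383.7164497176642, 205.7615245988487], [378.0437282008007, 231.5471974808911]] side rect [325.41 154.03] [364.63 184.18]
0.015 0 top right corners [[386.04560138129364, 206.31548814687332], [380.3926122605401, 232.11133301845447]] side rect [326.24 153.  ] [365.25 182.93]
0.015 0.008 top right corners [[388.3756854422701, 206.86967345552893], [382.7424450470519, 232.67569641336377]] side rect [327.06 151.98] [365.88 181.69]
0.018 -0.008 top right corners [[383.5732751389033, 205.87387725219477], [377.9116595968792, 231.6042522698653]] side rect [325.38 154.82] [364.56 185.  ]
0.018 0 top right corners [[385.89735661959435, 206.42666414691635], [380.2553872689181, 232.16716727426387]] side rect [326.21 153.79] [365.19 183.75]
0.018 0.008 top right corners [[388.22236645371504, 206.9796718521447], [382.60005951722366, 232.73030914638247]] side rect [327.04 152.76] [365.81 182.51]
0.021 -0.008 top right corners [[383.4307189186891, 205.98574466420783], [377.7801664752816, 231.66105844545544]] side rect [325.36 155.6 ] [364.5  185.82]
0.021 0 top right corners [[385.7497522416942, 206.53735989181607], [380.1187603485283, 232.2227581861913]] side rect [326.19 154.57] [365.13 184.57]
0.021 0.008 top right corners [[388.06970990046256, 207.0891949858995], [382.45829467471265, 232.7846838114543]] side rect [327.01 153.54] [365.75 183.32]
mask 326 365 158 183
27 31 51 70 91 110 130 
42 23 27 46 66 85 105 
71 48 32 31 50 67 86 
104 81 63 45 40 55 75
```

```bash
python3 - <<'E'
import numpy as np
d=np.load("f1.npz"); a=d["a"].mean(2).astype(int)
for r in range(214,238): print(r,a[r,362:394])
E
```

```text
214 [ 59  60  60  59  58  57  57  56  48  41  40  39  40  38  35  32  30  30
  31  30  30  31  34  35  35  35  34  33  32  58  89 107]
215 [ 59  58  58  58  56  56  55  54  53  46  40  39  39  38  36  37  34  32
  32  31  32  31  30  29  30  30  30  58 107 117  95 114]
216 [ 55  56  55  55  54  53  53  51  51  49  44  38  37  36  37  35  33  34
  31  30  31  30  29  31  29  58 102 125 132 134 132 134]
217 [ 54  54  53  52  52  51  50  48  47  46  42  36  35  33  33  32  32  29
  29  28  31  30  42  65 103 127 124 126 137 139 139 141]
218 [ 53  51  52  50  48  48  47  45  44  43  39  34  33  43  56  62  57  51
  51  56  68 104 119 110 109 122 137 134 136 137 140 142]
219 [ 50  49  46  45  45  45  41  41  39  35  30  27  27  38  49  56  55  56
  70  94 107 119 130 133 132 134 136 133 134 135 138 140]
220 [ 47  45  43  42  40  38  34  30  26  24  23  24  22  25  28  32  45  73
 122 153 154 145 134 135 137 138 137 136 134 135 138 140]
221 [ 40  38  37  33  33  28  26  24  22  23  22  23  22  26  33  53 116 152
 157 161 162 148 133 138 139 139 136 136 137 136 137 140]
222 [ 36  33  24  26
[... 1439 characters left out ...]
 137 137 135 135 136 139]
233 [ 55  57  62  62  63  63  64  64  63  65  63  62  84  98 105 117 119 119
 119 130 139 140 139 136 136 136 136 139 137 136 137 141]
234 [ 62  63  64  64  64  63  62  64  63  63  63  61  75 100 114 117 120 120
 121 128 136 135 137 137 137 138 137 139 140 137 137 140]
235 [ 63  64  63  63  64  63  63  64  63  64  64  63  65  86 110 119 119 126
 133 134 134 135 138 137 135 135 136 138 139 136 135 136]
236 [ 63  64  64  64  64  63  64  63  63  63  63  63  63  84 110 118 117 125
 135 136 135 136 139 139 138 136 135 137 137 134 134 135]
237 [ 64  63  63  64  64  63  63  63  63  63  63  63  61  91 124 132 131 135
 136 135 134 135 137 137 136 136 134 136 139 138 136 137]
```

```bash
python3 go.py .4498 -.0616 .103 -1.817
```

```text
pos [ 0.4512 -0.063   0.1366] rot [-3.141  0.    -1.812] q [ 0.3   0.08 -0.58 -0.   -0.91 -0.54]
tx -0.0042 ty 0.0067 tz 0.1343 twist 0.0016
```

Emit:
arm_command(commands=[{"tx": -0.004,"ty": 0.007,"tz": 0.03,"twist": 0.001},{"tx": -0.004,"ty": 0.007,"tz": 0.06,"twist": 0.001},{"tx": -0.004,"ty": 0.007,"tz": 0.09,"twist": 0.001},{"tx": -0.004,"ty": 0.007,"tz": 0.11,"twist": 0.001},{"tx": -0.004,"ty": 0.007,"tz": 0.12,"twist": 0.001},{"tx": -0.004,"ty": 0.007,"tz": 0.13,"twist": 0.001},{"tx": -0.004,"ty": 0.007,"tz": 0.134,"twist": 0.001},{"tx": -0.004,"ty": 0.007,"tz": 0.134,"twist": 0.001}])

```text
t: 11.0
eef_pos: [0.4497, -0.0617, 0.1028]
ee_rot: [3.141, -0.0, -1.815]
force: [0.1, 0.5, -1.6]
width: 0.0096
gripper_force: 45.0
```

```bash
cat > st.py <<'E'
from station import get_state
import numpy as np
np.set_printoptions(precision=4,suppress=True)
s=get_state()
print(s["t"],s["eef_pos"],s["ee_rot"],s["force"],s["moment"],s["width"])
E
python3 st.py
```

```text
11.0 [ 0.4497 -0.0617  0.1028] [ 3.1414 -0.0002 -1.8151] [ 0.0978  0.4953 -1.6143] [0.0146 0.0819 0.0346] 0.009561951742742
```

Emit:
arm_command(commands=[{"tx": 0,"ty": 0,"tz": 0.004,"twist": 0},{"tx": 0,"ty": 0,"tz": 0.008,"twist": 0},{"tx": 0,"ty": 0,"tz": 0.012,"twist": 0},{"tx": 0,"ty": 0,"tz": 0.016,"twist": 0},{"tx": 0,"ty": 0,"tz": 0.02,"twist": 0},{"tx": 0,"ty": 0,"tz": 0.02,"twist": 0},{"tx": 0,"ty": 0,"tz": 0.02,"twist": 0},{"tx": 0,"ty": 0,"tz": 0.02,"twist": 0}])

```text
t: 11.67
eef_pos: [0.4497, -0.0616, 0.0981]
ee_rot: [-3.142, 0.0, -1.815]
force: [-0.3, 0.0, -1.3]
width: 0.0095
gripper_force: 45.0
```

```bash
python3 st.py
```

```text
11.6667 [ 0.4497 -0.0616  0.0981] [-3.1415  0.     -1.815 ] [-0.3308  0.0006 -1.2942] [ 0.0115  0.0742 -0.0017] 0.009549849476165691
```

Still free; next 5 mm.

Emit:
arm_command(commands=[{"tx": 0,"ty": 0,"tz": 0.004,"twist": 0},{"tx": 0,"ty": 0,"tz": 0.008,"twist": 0},{"tx": 0,"ty": 0,"tz": 0.012,"twist": 0},{"tx": 0,"ty": 0,"tz": 0.016,"twist": 0},{"tx": 0,"ty": 0,"tz": 0.02,"twist": 0},{"tx": 0,"ty": 0,"tz": 0.02,"twist": 0},{"tx": 0,"ty": 0,"tz": 0.02,"twist": 0},{"tx": 0,"ty": 0,"tz": 0.02,"twist": 0}])

```text
t: 12.33
eef_pos: [0.45, -0.0617, 0.0933]
ee_rot: [-3.141, 0.0, -1.815]
force: [0.7, -0.7, 4.0]
width: 0.0097
gripper_force: 45.0
```

```bash
python3 st.py
```

```text
12.3333 [ 0.45   -0.0617  0.0933] [-3.1409  0.0001 -1.8149] [ 0.7136 -0.7241  3.9531] [-0.3848 -0.0642  0.0237] 0.009689642327490984
```

Emit:
arm_command(commands=[{"tx": 0,"ty": 0,"tz": -0.016,"twist": 0},{"tx": 0,"ty": 0,"tz": -0.024,"twist": 0},{"tx": 0.016,"ty": 0,"tz": -0.024,"twist": 0},{"tx": 0.016,"ty": 0,"tz": -0.02,"twist": 0},{"tx": 0.016,"ty": 0,"tz": -0.014,"twist": 0},{"tx": 0.016,"ty": 0,"tz": -0.007,"twist": 0},{"tx": 0.016,"ty": 0,"tz": 0,"twist": 0},{"tx": 0.016,"ty": 0,"tz": 0,"twist": 0}])

```text
t: 13.0
eef_pos: [0.4489, -0.0657, 0.093]
ee_rot: [-3.141, -0.0, -1.815]
force: [0.9, -1.7, 4.7]
width: 0.0096
gripper_force: 45.0
```

```bash
python3 st.py
```

```text
13.0 [ 0.4489 -0.0657  0.093 ] [-3.1414 -0.0004 -1.8149] [ 0.8798 -1.6552  4.7161] [-0.4665  0.1815 -0.0204] 0.009604215387833221
```

```bash
cat > edge.py <<'E'
from lidfit import *
import sys
def colat(x,y,w,z,L,W,row,end=1):
    # column in top image where end edge (toward tool +x) crosses row
    t=np.array([np.cos(w),np.sin(w)]); n=np.array([-t[1],t[0]])
    a,b=[proj("top",[*(np.array([x,y])+end*t*L/2+k*n*W/2),z]) for k in(-1,1)]
    return a[0]+(row-a[1])/(b[1]-a[1])*(b[0]-a[0])
def rowat(x,y,w,z,L,W,col,side):
    t=np.array([np.cos(w),np.sin(w)]); n=np.array([-t[1],t[0]])
    a,b=[proj("top",[*(np.array([x,y])+k*t*L/2+side*n*W/2),z]) for k in(-1,1)]
    return a[1]+(col-a[0])/(b[0]-a[0])*(b[1]-a[1])
E
python3 - <<'E'
from edge import *
for h in(.018,.021):
  print("f1",[round(colat(.4511,-.063,-1.812,.1366-h+.003,.14,.089,r),2) for r in(222,226,229)],[round(rowat(.4511,-.063,-1.812,.1366-h+.003,.14,.089,c,s),2) for c in(376,379) for s in(-1,1)])
a=grab_frame("top"); b=grab_frame("side"); np.savez("f2.npz",a=a,b=b); g=a.mean(2).astype(int)
s=get_state(); p=s["eef_pos"]; w=s["ee_rot"][2]
for h in(.018,.021): print("now",[round(colat(p[0],p[1],w,p[2]-h+.003,.14,.089,r),2) for r in(224,227,230,233)])
for r in range(219,240): print(r,g[r,370:392])
t0=cv2.imread("pics/top0.png").mean(2).astype(int)
print("tin fit",[round(colat(.449,-.065,-1.817,.062,.126,.08,r),2) for r in(212,216,220,224,228)])
for r in range(206,232,2): print(r,t0[r,370:392])
E
```

```text
f1 [np.float64(383.3), np.float64(382.43), np.float64(381.77)] [np.float64(230.56), np.float64(203.11), np.float64(231.28), np.float64(203.82)]
f1 [np.float64(383.18), np.float64(382.3), np.float64(381.64)] [np.float64(230.65), np.float64(203.26), np.float64(231.37), np.float64(203.97)]
now [np.float64(381.99), np.float64(381.32), np.float64(380.65), np.float64(379.99)]
now [np.float64(381.86), np.float64(381.2), np.float64(380.53), np.float64(379.86)]
219 [ 43  37  38  37  35  35  33  34  31  30  32  30  31  29  36  60 104 123
 125 132 130 134]
220 [ 45  43  39  34  34  38  36  30  30  30  36  44  51  93 124 118 123 137
 137 135 134 135]
221 [ 40  37  35  34  52  67  70  71  73  74  91  99 101 109 120 136 137 139
 137 135 136 136]
222 [ 29  25  25  24  32  41  43  43  74 113 141 154 142 122 125 136 138 138
 136 136 136 135]
223 [ 23  24  24  22  21  31  48 113 151 155 159 161 140 113 128 137 137 136
 137 139 138 136]
224 [ 32  31  37  42  48  51  94 143 162 162 162 165 148 119 131 139 138 135
 133 137 138 135]
225 [ 28  42  50  48  53  53 118 161 162 162 164 160 141 120 131 140 138 
[... 1995 characters left out ...]
7 137 136 136 136
 136 134 135 137]
218 [177 176 176 180 158 112 112 106  84 107 134 133 138 135 132 133 135 139
 140 136 137 138]
220 [185 186 185 186 158 111 111 103  83 118 141 133 138 135 135 136 138 139
 137 136 134 136]
222 [124 147 177 165 121 111 106  85  97 128 124 127 139 137 136 137 138 139
 137 137 137 136]
224 [179 177 183 160 113 113 105  79 121 148 133 135 137 139 141 141 138 135
 135 138 139 136]
226 [190 189 189 160 113 107  88  82 101 122 139 141 140 138 137 138 138 135
 136 136 135 138]
228 [190 190 161 114 114  99  70 124 151 135 139 140 140 139 136 136 135 136
 136 135 137 137]
230 [170 176 145 112 113  96  74 117 142 137 138 137 137 138 137 136 134 133
 135 138 135 133]
```

```bash
python3 - <<'E'
from edge import *
a0=cv2.imread("pics/side0.png").mean(2).astype(np.float32)
f1=np.load("f1.npz"); f2=np.load("f2.npz")
for nm,f in(("f1",f1),("f2",f2)):
    b=f["b"].mean(2).astype(np.float32)
    for (r0,r1,c0,c1) in((192,212,326,362),(196,211,326,355)):
        best=cv2.phaseCorrelate(a0[r0:r1,c0:c1].copy(),b[r0:r1,c0:c1].copy(),cv2.createHanningWindow((c1-c0,r1-r0),cv2.CV_32F)); print(nm,np.round(best[0],2),round(best[1],2))
s=f2["b"]; W=cv2.resize(s[150:216,318:374],(560,600),interpolation=cv2.INTER_CUBIC)
cv2.imwrite("pics/g3.png",W[:,:,::-1])
E
```

```text
f1 [-0.58 -0.04] 0.86
f1 [-0.51  0.3 ] 0.95
f2 [-0.52 -0.21] 0.87
f2 [-0.49  0.32] 0.98
```

View pics/g3.png

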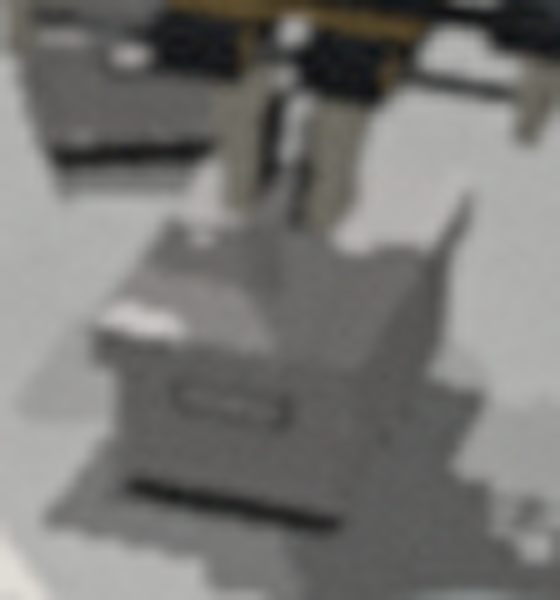

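Emit:
arm_command(commands=[{"tx": 0,"ty": 0,"tz": 0.003,"twist": 0},{"tx": 0,"ty": 0,"tz": 0.006,"twist": 0},{"tx": 0,"ty": 0,"tz": 0.009,"twist": 0},{"tx": 0,"ty": 0,"tz": 0.012,"twist": 0},{"tx": 0,"ty": 0,"tz": 0.012,"twist": 0},{"tx": 0,"ty": 0,"tz": 0.012,"twist": 0},{"tx": 0,"ty": 0,"tz": 0.012,"twist": 0},{"tx": 0,"ty": 0,"tz": 0.012,"twist": 0}])

```text
t: 13.77
eef_pos: [0.4489, -0.0655, 0.0901]
ee_rot: [-3.141, 0.0, -1.815]
force: [0.6, -2.8, 5.6]
width: 0.0093
gripper_force: 45.0
```

```bash
python3 st.py
```

```text
13.7667 [ 0.4489 -0.0655  0.0901] [-3.1413  0.     -1.815 ] [ 0.5516 -2.7991  5.6296] [-0.8872 -0.1157  0.0612] 0.009349962836999215
```

Emit:
arm_command(commands=[{"tx": 0,"ty": 0,"tz": -0.008,"twist": 0},{"tx": 0.004,"ty": 0,"tz": -0.014,"twist": 0},{"tx": 0.007,"ty": 0,"tz": -0.014,"twist": 0},{"tx": 0.007,"ty": 0,"tz": -0.014,"twist": 0},{"tx": 0.007,"ty": 0,"tz": -0.01,"twist": 0},{"tx": 0.007,"ty": 0,"tz": -0.005,"twist": 0},{"tx": 0.007,"ty": 0,"tz": 0,"twist": 0},{"tx": 0.007,"ty": 0,"tz": 0,"twist": 0}])

```text
t: 14.43
eef_pos: [0.4481, -0.0669, 0.0896]
ee_rot: [3.141, 0.0, -1.815]
force: [-1.6, 5.6, 0.2]
width: 0.0093
gripper_force: 45.0
```

```bash
python3 st.py
```

```text
14.4333 [ 0.4481 -0.0669  0.0896] [ 3.1411  0.0003 -1.8152] [-1.6193  5.6001  0.2279] [ 2.0019  0.2098 -0.0475] 0.009318042372716344
```

Emit:
arm_command(commands=[{"tx": -0.004,"ty": 0,"tz": 0,"twist": 0},{"tx": -0.004,"ty": 0,"tz": 0,"twist": 0},{"tx": -0.004,"ty": 0,"tz": 0,"twist": 0},{"tx": -0.004,"ty": 0,"tz": 0.002,"twist": 0},{"tx": -0.004,"ty": 0,"tz": 0.004,"twist": 0},{"tx": -0.004,"ty": 0,"tz": 0.006,"twist": 0},{"tx": -0.004,"ty": 0,"tz": 0.008,"twist": 0},{"tx": -0.004,"ty": 0,"tz": 0.008,"twist": 0}])

```text
t: 15.1
eef_pos: [0.4484, -0.0664, 0.0881]
ee_rot: [3.141, -0.0, -1.815]
force: [-2.4, 0.1, 3.7]
width: 0.0096
gripper_force: 45.0
```

```bash
python3 st.py
```

```text
15.1 [ 0.4484 -0.0664  0.0881] [ 3.1414 -0.0002 -1.8152] [-2.383   0.1117  3.6736] [0.4581 1.0057 0.0019] 0.00960877895255658
```

Emit:
arm_command(commands=[{"tx": 0,"ty": 0.002,"tz": 0.004,"twist": 0},{"tx": 0,"ty": 0.002,"tz": 0.008,"twist": 0},{"tx": 0,"ty": 0.002,"tz": 0.012,"twist": 0},{"tx": 0,"ty": 0.002,"tz": 0.016,"twist": 0},{"tx": 0,"ty": 0.002,"tz": 0.02,"twist": 0},{"tx": 0,"ty": 0.002,"tz": 0.024,"twist": 0},{"tx": 0,"ty": 0.002,"tz": 0.024,"twist": 0},{"tx": 0,"ty": 0.002,"tz": 0.024,"twist": 0}], grip_force=60)

```text
t: 15.77
eef_pos: [0.4483, -0.0661, 0.0821]
ee_rot: [-3.141, 0.0, -1.815]
force: [-2.1, 1.5, 5.0]
width: 0.0092
gripper_force: 60.0
```

```bash
python3 st.py
```

```text
15.7667 [ 0.4483 -0.0661  0.0821] [-3.1413  0.0001 -1.815 ] [-2.0808  1.4509  5.018 ] [ 0.7765  0.7353 -0.0217] 0.009164910437198874
```

Emit:
arm_command(commands=[{"tx": 0,"ty": 0.002,"tz": 0.004,"twist": 0},{"tx": 0,"ty": 0.002,"tz": 0.008,"twist": 0},{"tx": 0,"ty": 0.002,"tz": 0.012,"twist": 0},{"tx": 0,"ty": 0.002,"tz": 0.014,"twist": 0},{"tx": 0,"ty": 0.002,"tz": 0.016,"twist": 0},{"tx": 0,"ty": 0.002,"tz": 0.016,"twist": 0},{"tx": 0,"ty": 0.002,"tz": 0.016,"twist": 0},{"tx": 0,"ty": 0.002,"tz": 0.016,"twist": 0}])

```text
t: 16.43
eef_pos: [0.4483, -0.0661, 0.0786]
ee_rot: [-3.14, 0.0, -1.815]
force: [-2.7, -0.5, 8.7]
width: 0.009
gripper_force: 60.0
```

```bash
python3 st.py
```

```text
16.4333 [ 0.4483 -0.0661  0.0786] [-3.1403  0.0001 -1.8146] [-2.651  -0.5138  8.7364] [0.313  0.8673 0.0331] 0.008977685711712475
```

Emit:
arm_command(commands=[{"tx": 0,"ty": 0.002,"tz": 0.003,"twist": 0},{"tx": 0,"ty": 0.002,"tz": 0.006,"twist": 0},{"tx": 0,"ty": 0.002,"tz": 0.009,"twist": 0},{"tx": 0,"ty": 0.002,"tz": 0.012,"twist": 0},{"tx": 0,"ty": 0.002,"tz": 0.015,"twist": 0},{"tx": 0,"ty": 0.002,"tz": 0.018,"twist": 0},{"tx": 0,"ty": 0.002,"tz": 0.018,"twist": 0},{"tx": 0,"ty": 0.002,"tz": 0.018,"twist": 0}])

```text
t: 17.1
eef_pos: [0.4481, -0.0655, 0.0738]
ee_rot: [-3.14, 0.001, -1.815]
force: [2.0, 2.9, 5.4]
width: 0.0095
gripper_force: 60.0
```

```bash
python3 st.py
```

```text
17.1 [ 0.4481 -0.0655  0.0738] [-3.14    0.0008 -1.8146] [2.0077 2.9221 5.41  ] [ 1.5025 -0.4723  0.0721] 0.009494293901489764
```

Emit:
arm_command(commands=[{"tx": 0,"ty": 0,"tz": 0.004,"twist": 0},{"tx": 0,"ty": 0,"tz": 0.008,"twist": 0},{"tx": 0,"ty": 0,"tz": 0.01,"twist": 0},{"tx": 0,"ty": 0,"tz": 0.012,"twist": 0},{"tx": 0,"ty": 0,"tz": 0.012,"twist": 0},{"tx": 0,"ty": 0,"tz": 0.012,"twist": 0},{"tx": 0,"ty": 0,"tz": 0.012,"twist": 0},{"tx": 0,"ty": 0,"tz": 0.012,"twist": 0}])

```text
t: 17.77
eef_pos: [0.4481, -0.0655, 0.0709]
ee_rot: [-3.14, 0.001, -1.815]
force: [1.7, 4.6, 6.8]
width: 0.0092
gripper_force: 60.0
```

```bash
python3 st.py
```

```text
17.7667 [ 0.4481 -0.0655  0.0709] [-3.14    0.0007 -1.8146] [1.6909 4.639  6.8088] [ 1.5523 -0.3124  0.0233] 0.009202309824467748
```

Emit:
arm_command(commands=[{"tx": 0.002,"ty": 0,"tz": 0.003,"twist": 0},{"tx": 0.002,"ty": 0,"tz": 0.006,"twist": 0},{"tx": 0.002,"ty": 0,"tz": 0.009,"twist": 0},{"tx": 0.002,"ty": 0,"tz": 0.012,"twist": 0},{"tx": 0.002,"ty": 0,"tz": 0.015,"twist": 0},{"tx": 0.002,"ty": 0,"tz": 0.016,"twist": 0},{"tx": 0.002,"ty": 0,"tz": 0.016,"twist": 0},{"tx": 0.002,"ty": 0,"tz": 0.016,"twist": 0}])

```text
t: 18.43
eef_pos: [0.4484, -0.0658, 0.0689]
ee_rot: [-3.139, 0.001, -1.814]
force: [-8.6, 9.5, 34.5]
width: 0.0092
gripper_force: 60.0
```

```bash
python3 st.py
```

```text
18.4333 [ 0.4484 -0.0658  0.0689] [-3.1387  0.0012 -1.8137] [-8.572   9.5174 34.522 ] [ 3.6038  3.3794 -0.0048] 0.009221880096218263
```

Emit:
arm_command(commands=[{"tx": 0,"ty": 0,"tz": -0.01,"twist": 0},{"tx": 0,"ty": 0,"tz": -0.02,"twist": 0},{"tx": 0,"ty": 0,"tz": -0.03,"twist": 0},{"tx": 0,"ty": 0,"tz": -0.035,"twist": 0},{"tx": 0,"ty": 0,"tz": -0.035,"twist": 0},{"tx": 0,"ty": 0,"tz": -0.035,"twist": 0},{"tx": 0,"ty": 0,"tz": -0.035,"twist": 0},{"tx": 0,"ty": 0,"tz": -0.035,"twist": 0}])

```text
t: 19.1
eef_pos: [0.4481, -0.0657, 0.0755]
ee_rot: [-3.14, 0.001, -1.815]
force: [1.5, 6.3, 5.4]
width: 0.009
gripper_force: 60.0
```

Emit:
arm_command(commands=[{"tx": 0,"ty": 0,"tz": 0,"twist": 0},{"tx": 0,"ty": 0,"tz": 0,"twist": 0},{"tx": 0,"ty": 0,"tz": 0,"twist": 0},{"tx": 0,"ty": 0,"tz": 0,"twist": 0},{"tx": 0,"ty": 0,"tz": -0.05,"twist": 0},{"tx": 0,"ty": 0,"tz": -0.2,"twist": 0},{"tx": 0,"ty": 0,"tz": -0.35,"twist": 0},{"tx": 0,"ty": 0,"tz": -0.5,"twist": 0}], claw=0.3)

```text
t: 19.77
eef_pos: [0.4459, -0.0668, 0.2013]
ee_rot: [3.14, -0.001, -1.815]
force: [0.8, 0.3, -0.2]
width: 0.0264
gripper_force: 0.0
```

```bash
python3 go.py .502 .306 .2 -1.126
```

```text
pos [ 0.4459 -0.0668  0.2013] rot [ 3.140e+00 -1.000e-03 -1.815e+00] q [ 0.29  0.   -0.49  0.   -1.08 -0.54]
tx -1.5013 ty 0.1433 tz 0.0052 twist -0.2194
```

```bash
python3 - <<'E'
from h import *
np.set_printoptions(precision=4,suppress=True)
R={"top":[],"side":[]}
for k in range(4):
  for c,lo,hi in(("top",(235,185),(275,220)),("side",(300,225),(335,265))):
    grab_frame(c)
    for d in spot_point("lid_small_handle",c):
        u=np.array(d["uv"])
        if (u>lo).all() and (u<hi).all(): R[c].append(u); break
print({c:np.array(v) for c,v in R.items()})
t,s=np.median(R["top"],0),np.median(R["side"],0); print(tri(s,t),atz("top",t,.083),atz("side",s,.083))
im=grab_frame("top"); cv2.imwrite("pics/top2.png",im[:,:,::-1]); np.save("t2.npy",im)
E
python3 go.py .502 .31 .16 -1.126
```

```text
{'top': array([[253.9, 203. ],
       [254. , 203.9],
       [254. , 200.4],
       [253. , 202.9]]), 'side': array([[319.2, 245.4],
       [318.6, 244.6],
       [317.8, 243.5]])}
(array([0.4978, 0.3056, 0.0838]), np.float64(0.007603681699592309)) [0.494  0.3057 0.083 ] [0.5017 0.304  0.083 ]
pos [ 0.447  -0.0664  0.2002] rot [ 3.141 -0.    -1.815] q [ 0.29  0.   -0.5   0.   -1.07 -0.54]
tx -1.5140 ty 0.1504 tz 0.1607 twist -0.2193
```

Emit:
arm_command(commands=[{"tx": -0.9,"ty": 0.09,"tz": 0.0,"twist": -0.219},{"tx": -0.9,"ty": 0.09,"tz": 0.0,"twist": -0.219},{"tx": -0.9,"ty": 0.09,"tz": 0.0,"twist": -0.219},{"tx": -0.9,"ty": 0.09,"tz": 0.0,"twist": -0.219},{"tx": -0.9,"ty": 0.09,"tz": 0.0,"twist": -0.219},{"tx": -0.9,"ty": 0.09,"tz": 0.0,"twist": -0.219},{"tx": -0.9,"ty": 0.09,"tz": 0.0,"twist": -0.219},{"tx": -0.9,"ty": 0.09,"tz": 0.0,"twist": -0.219}])

```text
t: 21.28
eef_pos: [0.4794, 0.1584, 0.1999]
ee_rot: [3.141, -0.0, -1.126]
force: [0.1, -0.8, -0.7]
width: 0.0263
gripper_force: 0.0
```

```bash
python3 go.py .501 .308 .12 -1.126
```

```text
pos [0.4794 0.1584 0.1999] rot [ 3.141 -0.    -1.126] q [ 0.71  0.1  -0.4  -0.   -1.08 -0.26]
tx -0.5028 ty -0.3359 tz 0.3194 twist 0.0001
```

Emit:
arm_command(commands=[{"tx": -0.5,"ty": -0.335,"tz": 0.2,"twist": 0},{"tx": -0.5,"ty": -0.335,"tz": 0.2,"twist": 0},{"tx": -0.5,"ty": -0.335,"tz": 0.2,"twist": 0},{"tx": -0.5,"ty": -0.335,"tz": 0.3,"twist": 0},{"tx": -0.5,"ty": -0.335,"tz": 0.32,"twist": 0},{"tx": -0.5,"ty": -0.335,"tz": 0.32,"twist": 0},{"tx": -0.5,"ty": -0.335,"tz": 0.32,"twist": 0},{"tx": -0.5,"ty": -0.335,"tz": 0.32,"twist": 0}])

```text
t: 21.95
eef_pos: [0.502, 0.3051, 0.1215]
ee_rot: [-3.141, 0.0, -1.128]
force: [-0.6, 0.3, 0.3]
width: 0.0263
gripper_force: 0.0
```

```bash
python3 go.py .502 .309 .078 -1.126
```

```text
pos [0.502  0.3051 0.1215] rot [-3.141  0.    -1.128] q [ 0.88  0.3  -0.33  0.   -0.94 -0.44]
tx -0.0141 ty -0.0068 tz 0.1739 twist -0.0008
```

Emit:
arm_command(commands=[{"tx": -0.014,"ty": -0.013,"tz": 0.05,"twist": 0},{"tx": -0.014,"ty": -0.013,"tz": 0.08,"twist": 0},{"tx": -0.014,"ty": -0.013,"tz": 0.11,"twist": 0},{"tx": -0.014,"ty": -0.013,"tz": 0.14,"twist": 0},{"tx": -0.014,"ty": -0.013,"tz": 0.155,"twist": 0},{"tx": -0.014,"ty": -0.013,"tz": 0.165,"twist": 0},{"tx": -0.014,"ty": -0.013,"tz": 0.174,"twist": 0},{"tx": -0.014,"ty": -0.013,"tz": 0.174,"twist": 0}])

```text
t: 22.62
eef_pos: [0.5028, 0.3107, 0.0764]
ee_rot: [3.141, -0.0, -1.127]
force: [-0.2, 0.6, -1.2]
width: 0.0264
gripper_force: 0.0
```

Emit:
arm_command(commands=[{"tx": 0,"ty": 0,"tz": 0.006,"twist": 0},{"tx": 0,"ty": 0,"tz": 0.01,"twist": 0},{"tx": 0,"ty": 0,"tz": 0.014,"twist": 0},{"tx": 0,"ty": 0,"tz": 0.014,"twist": 0},{"tx": 0,"ty": 0,"tz": 0.014,"twist": 0},{"tx": 0,"ty": 0,"tz": 0.014,"twist": 0},{"tx": 0,"ty": 0,"tz": 0.014,"twist": 0},{"tx": 0,"ty": 0,"tz": 0.014,"twist": 0}], claw=0, grip_force=5)

```text
t: 23.28
eef_pos: [0.5035, 0.3113, 0.0737]
ee_rot: [-3.14, 0.0, -1.127]
force: [2.2, 0.9, 3.3]
width: 0.014
gripper_force: 5.0
```

Gripped (14 mm, still tilted). Lift gently.

Emit:
arm_command(commands=[{"tx": 0,"ty": 0,"tz": -0.02,"twist": 0},{"tx": 0,"ty": 0,"tz": -0.05,"twist": 0},{"tx": 0,"ty": 0,"tz": -0.08,"twist": 0},{"tx": 0,"ty": 0,"tz": -0.12,"twist": 0},{"tx": 0,"ty": 0,"tz": -0.16,"twist": 0},{"tx": 0,"ty": 0,"tz": -0.2,"twist": 0},{"tx": 0,"ty": 0,"tz": -0.24,"twist": 0},{"tx": 0,"ty": 0,"tz": -0.24,"twist": 0}])

```text
t: 23.95
eef_pos: [0.504, 0.3117, 0.1362]
ee_rot: [-3.138, 0.001, -1.127]
force: [0.5, -0.5, -2.4]
width: 0.0097
gripper_force: 5.0
```

Emit:
arm_command(commands=[{"tx": 0,"ty": 0,"tz": -0.3,"twist": 0},{"tx": 0,"ty": 0,"tz": -0.3,"twist": 0},{"tx": 0,"ty": 0,"tz": -0.3,"twist": 0},{"tx": 0,"ty": 0,"tz": -0.3,"twist": 0},{"tx": 0,"ty": 0,"tz": -0.3,"twist": 0},{"tx": 0,"ty": 0,"tz": -0.3,"twist": 0},{"tx": 0,"ty": 0,"tz": -0.3,"twist": 0},{"tx": 0,"ty": 0,"tz": -0.3,"twist": 0}], claw=0, grip_force=50)

```text
t: 24.62
eef_pos: [0.5025, 0.3104, 0.2071]
ee_rot: [3.14, -0.001, -1.127]
force: [-0.2, 0.1, -2.5]
width: 0.0093
gripper_force: 50.0
```

```bash
python3 go.py .519 -.30 .2 -1.31; python3 - <<'E'
from edge import *
from scipy.optimize import minimize
import pickle
# refine small tin yaw/pos and check large lid using fresh top/side masks
for n,L,g in(("tin_small",.09,(.5187,-.299,.25)),):
  V=[]
  for k in range(3):
    ms={}
    for c in("side","top"):
        grab_frame(c); 
        for d in regions_of(n,c):
            r=d["rect"]; cx=(r[0]+r[2])/2; cy=(r[1]+r[3])/2; p=proj(c,(g[0],g[1],.04))
            if np.hypot(cx-p[0],cy-p[1])<8: ms[c]=d["region"].astype(np.float32); break
    for c in ms: print(c,np.round(fit({c:ms[c]},g,lambda v:tin(*v,L))[0],4))
E
```

```text
pos [0.5025 0.3104 0.2071] rot [ 3.140e+00 -1.000e-03 -1.127e+00] q [ 0.88  0.24 -0.21 -0.   -1.13 -0.44]
tx 2.2336 ty 0.9886 tz 0.0282 twist 0.0582
side [ 0.51 -0.34  0.06]
top [ 0.52 -0.3   0.32]
side [ 0.52 -0.34  0.09]
top [ 0.52 -0.3   0.27]
side [ 0.48 -0.35  0.05]
top [ 0.52 -0.3   0.26]
```

```bash
cat > grad.py <<'E'
from h import *
np.set_printoptions(precision=4,suppress=True)
from scipy.ndimage import map_coordinates,gaussian_filter
I={c:gaussian_filter(cv2.imread(f"pics/{c}0.png").mean(2).astype(float),.6) for c in("top","side")}
def score(v,L,cams):
    s=0
    for c in cams:
        B=box(*v,.08,L,.062,.062); P=[B[i] for i in(0,2,6,4)]; q=np.array([proj(c,p) for p in P]); ctr=q.mean(0)
        for k in range(4):
            a,b=q[k],q[(k+1)%4]; t=np.linspace(.08,.92,40)[:,None]; X=a+t*(b-a)
            n=np.array([-(b-a)[1],(b-a)[0]]); n/=np.linalg.norm(n); n*=np.sign((X.mean(0)-ctr)@n)
            f=lambda d:map_coordinates(I[c],(X+d*n).T[::-1],order=1)
            s+=np.abs(f(.7)-f(-.7)).mean() if c=="side" else (f(-.5)-f(-1.5)).mean()  # top: bright lip just inside outer edge
    return -s
def run(n,L,g):
    for cams in(("top",),("side",),("top","side")):
        best=None
        for dx in(-.003,0,.003):
            for dy in(-.003,0,.003):
                for da in(-.06,0,.06):
                    r=minimize(score,np.add(g,(dx,dy,da)),args=(L,cams),method="Nelder-Mead",options=dict(initial_simplex=np.add(g,(dx,dy,da))+np.vstack([np.zeros(3),np.diag([.002,.002,.03])]),maxiter=120))
                    if best is None or r.fun<best.fun: best=r
        print(n,cams,best.x,round(best.fun,1))
run("large",.126,(.449,-.065,-.2466)); run("small",.09,(.519,-.3,.27))
E
python3 grad.py
python3 - <<'E'
import cv2
t=cv2.imread("pics/top0.png").mean(2).astype(int)
for r in range(182,214): print(r,t[r,410:447])
E
```

```text
large ('top',) [ 0.4624 -0.0744 -0.1546] -42.6
large ('side',) [ 0.4448 -0.0545 -0.2586] -141.7
large ('top', 'side') [ 0.4428 -0.0527 -0.2815] -88.0
small ('top',) [ 0.5217 -0.3008  0.2397] -37.0
small ('side',) [ 0.5284 -0.3057  0.2   ] -103.1
small ('top', 'side') [ 0.526  -0.3049  0.0824] -126.6
182 [140 140 139 141 141 139 139 140 140 140 140 139 138 138 136 138 141 142
 142 142 139 137 141 140 133 137 164 165 141 141 140 138 141 141 139 138
 138]
183 [140 139 137 138 138 139 140 140 140 141 139 136 136 137 136 136 138 141
 141 140 125 122 154 159 131  93  87  93 107 133 140 139 141 141 141 140
 140]
184 [138 139 139 137 138 139 139 140 140 140 139 137 136 137 137 137 125 124
 153 170 148  96  85  86  77  64  60  59 118 149 139 138 140 141 140 139
 139]
185 [138 139 140 139 139 139 140 138 139 139 138 137 136 131 132 161 152 101
  90  92  94  83  87  94  70  60  60  60 139 169 140 141 143 141 139 140
 140]
186 [137 138 139 139 139 139 138 137 137 122 123 165 169 127  91  86  86  89
  91  71  89  99 101 102 109  97  61  60  94 122 132 142 143 142 141 141
 142]
187 [139 139 138 13
[... 3492 characters left out ...]
67  67 102 129 130 131 135 140 139 136 137 138 139 140 140 141 140 139
 139]
210 [ 86  86  85  85  85  78  69  65  59  58  66  87  91  73  71  70  75 109
 131 130 134 137 138 138 140 140 138 138 139 139 141 141 142 142 140 138
 138]
211 [ 87  86  86  85  85  84  76  63  64  65  67  69  95 114 120 128 129 133
 137 139 139 138 138 137 139 138 138 140 143 142 141 140 139 139 140 138
 138]
212 [116  85  85  85  86  86  78  68  69  69 107 134 133 132 134 136 137 137
 137 139 142 140 140 140 138 139 140 143 141 140 140 140 138 138 140 141
 138]
213 [120  88  86  86  86 110 131 130 129 130 134 137 137 137 136 135 135 136
 137 137 139 140 139 138 138 141 140 142 142 140 140 137 136 139 142 141
 140]
```

Emit:
arm_command(commands=[{"tx": 0.15,"ty": 0.07,"tz": 0,"twist": 0.006},{"tx": 0.3,"ty": 0.14,"tz": 0,"twist": 0.012},{"tx": 0.45,"ty": 0.21,"tz": 0,"twist": 0.018},{"tx": 0.6,"ty": 0.28,"tz": 0,"twist": 0.024},{"tx": 0.75,"ty": 0.35,"tz": 0,"twist": 0.03},{"tx": 0.88,"ty": 0.41,"tz": 0,"twist": 0.036},{"tx": 1,"ty": 0.46,"tz": 0,"twist": 0.04},{"tx": 1,"ty": 0.46,"tz": 0,"twist": 0.04}])

```text
t: 25.88
eef_pos: [0.5057, 0.0313, 0.2086]
ee_rot: [3.141, -0.001, -1.257]
force: [-0.7, 1.0, -1.3]
width: 0.0097
gripper_force: 50.0
```

```bash
python3 - <<'E'
from h import *
np.set_printoptions(precision=4,suppress=True)
def line(pts):
    P=np.array([atz("top",p,.062)[:2] for p in pts]); c=P.mean(0); d=np.linalg.svd(P-c)[2][0]; return c,d
R=line([(438.7,185),(439.65,188),(440.65,191),(441.65,194),(442.65,197),(443.65,200)])
T=line([(436.5,182),(432.6,183),(428.8,184),(425.3,185),(421.6,186),(417.9,187),(414.4,188)])
ra=np.arctan2(*R[1][::-1]); ta=np.arctan2(*T[1][::-1])-np.pi/2
f=lambda a:(a+np.pi/2)%np.pi-np.pi/2
print("yaw from right,top",f(ra),f(ta))
for yaw in(f(ra),f(ta),(f(ra)+f(ta))/2):
    ex=np.array([np.cos(yaw),np.sin(yaw)]); ey=np.array([-ex[1],ex[0]])
    cx=T[0]@ex-.04+.0015; cy=R[0]@ey+.045-.0015
    print(yaw,cx*ex+cy*ey)
# same for large tin: right rim centre-line
R=line([(381.0,214),(379.9,220-1),(378.95,224),(378,228)])
print("large right yaw",f(np.arctan2(*R[1][::-1])), R[0]@np.array([np.sin(.2466),np.cos(.2466)])+.063-.0015, np.array([.4483,-.0660])@np.array([np.sin(.2466),np.cos(.2466)]))
E
python3 go.py .519 -.30 .17 -1.29
```

```text
yaw from right,top 0.27207730512780426 0.2622727346188891
0.27207730512780426 [ 0.5206 -0.2997]
0.2622727346188891 [ 0.5206 -0.2997]
0.2671750198733467 [ 0.5206 -0.2997]
large right yaw -0.23281782193479206 0.04576811041312331 0.045430353467620976
pos [0.5057 0.0313 0.2086] rot [ 3.141e+00 -1.000e-03 -1.257e+00] q [ 0.45  0.09 -0.38  0.   -1.1  -0.14]
tx 1.2767 ty 0.3586 tz 0.1543 twist 0.0105
```

Emit:
arm_command(commands=[{"tx": 0.15,"ty": 0.04,"tz": 0,"twist": 0.005},{"tx": 0.3,"ty": 0.08,"tz": 0,"twist": 0.01},{"tx": 0.45,"ty": 0.12,"tz": 0,"twist": 0.015},{"tx": 0.6,"ty": 0.165,"tz": 0,"twist": 0.015},{"tx": 0.75,"ty": 0.21,"tz": 0,"twist": 0.015},{"tx": 0.88,"ty": 0.25,"tz": 0.05,"twist": 0.015},{"tx": 1,"ty": 0.29,"tz": 0.08,"twist": 0.015},{"tx": 1,"ty": 0.29,"tz": 0.08,"twist": 0.015}])

```text
t: 26.55
eef_pos: [0.5144, -0.2286, 0.1863]
ee_rot: [3.139, 0.001, -1.304]
force: [0.1, 0.6, -2.2]
width: 0.0095
gripper_force: 50.0
```

```bash
python3 go.py .5206 -.2997 .14 -1.304
```

```text
pos [ 0.5144 -0.2286  0.1863] rot [ 3.139e+00  1.000e-03 -1.304e+00] q [-0.07  0.21 -0.29  0.   -1.07  0.34]
tx 0.2808 ty 0.0512 tz 0.1851 twist 0.0001
```

Emit:
arm_command(commands=[{"tx": 0.1,"ty": 0.02,"tz": 0.03,"twist": 0},{"tx": 0.2,"ty": 0.04,"tz": 0.08,"twist": 0},{"tx": 0.26,"ty": 0.05,"tz": 0.13,"twist": 0},{"tx": 0.28,"ty": 0.05,"tz": 0.18,"twist": 0},{"tx": 0.28,"ty": 0.05,"tz": 0.185,"twist": 0},{"tx": 0.28,"ty": 0.05,"tz": 0.185,"twist": 0},{"tx": 0.28,"ty": 0.05,"tz": 0.185,"twist": 0},{"tx": 0.28,"ty": 0.05,"tz": 0.185,"twist": 0}])

```text
t: 27.22
eef_pos: [0.5231, -0.2946, 0.1431]
ee_rot: [-3.14, -0.001, -1.299]
force: [-0.3, 0.9, -2.5]
width: 0.0094
gripper_force: 50.0
```

```bash
python3 go.py .5206 -.2997 .105 -1.304; python3 - <<'E'
from edge import *
a=grab_frame("top"); b=grab_frame("side"); np.savez("f3.npz",a=a,b=b); g=a.mean(2).astype(int)
s=get_state(); p=s["eef_pos"]; w=s["ee_rot"][2]; tx=np.array([np.cos(w),np.sin(w)])
for c in("top","side"):
    q=corners(c,p[0],p[1],w+np.pi/2,p[2]-.0165,.104); print(c,q[1::2].tolist())
    ds=regions_of("lid_small",c); print([(d["rect"],int(d["region"].sum()),round(d["score"],2)) for d in ds[:5]])
    if c=="side":
        pc=proj(c,(p[0],p[1],p[2]-.02))
        for d in ds:
            r=d["rect"]
            if np.hypot((r[0]+r[2])/2-pc[0],(r[1]+r[3])/2-pc[1])<10:
                m=d["region"]
                for h in(.0145,.0165,.0185):
                    print(h,[int(np.abs(render(c,lid(*(p[:2]+k*tx),w+np.pi/2,p[2]-h,.104))-m)[int(pc[1]):].sum()) for k in np.arange(-.012,.013,.003)])
                break
print("col",[(r,round(colat(p[0],p[1],w,p[2]-.0165+.003,.104,.089,r),2)) for r in range(176,214,4)])
for r in range(176,214): print(r,g[r,428:452])
E
```

```text
pos [ 0.5231 -0.2946  0.1431] rot [-3.140e+00 -1.000e-03 -1.299e+00] q [-0.19  0.3  -0.27  0.   -0.99  0.46]
tx 0.0170 ty 0.0150 tz 0.1524 twist 0.0017
top [[452.2483963527618, 200.1227380710022], [422.2701972724302, 208.66144497013036], [443.75709356335176, 174.69305925898965], [414.0220984080846, 183.08284882447188]]
[([153.6, 235.7, 192.3, 276.3], 849, 0.82), ([419.6, 178.4, 450.6, 208.5], 238, 0.71), ([215.2, 236.3, 246.8, 279.2], 764, 0.57)]
side [[339.51167413519653, 125.19194492957067], [345.325402580105, 137.15289045127304], [316.2952111819322, 126.47641971929151], [320.94426022425165, 138.6029463602326]]
[([354.4, 326.0, 419.5, 381.0], 1990, 0.86), ([368.5, 270.8, 422.3, 307.9], 1311, 0.75), ([327.6, 170.3, 366.8, 201.9], 782, 0.73), ([317.4, 122.7, 345.6, 145.2], 446, 0.71)]
0.0145 [39, 39, 46, 53, 61, 68, 76, 84, 91]
0.0165 [44, 35, 33, 39, 46, 53, 62, 69, 77]
0.0185 [52, 41, 32, 27, 31, 38, 47, 54, 62]
col [(176, np.float64(444.19)), (180, np.float64(445.53)), (184, np.float64(446.86)), (188, np.float64(448.2)), (192, np.float64(449.54)), (196, np.float64(450.87)), (200, 
[... 2815 characters left out ...]
  65  71  72  73  98 104  75  65  82 102  79  45  62  79
  97 103  96  84  78  72]
208 [ 62  70  72  73  72  72  99 123 125 116  80  65  87 109  98  45  62  67
  71  73  70  66  66  67]
209 [ 71  72  98 121 122 122 126 130 129 125  99  78  85  76  75  55  64  66
  66  66  66  66  66  65]
210 [ 73  73 103 128 128 129 130 129 128 129 110  71  57  62  68  64  66  66
  65  66  65  66  66  67]
211 [121 123 126 129 128 128 127 128 128 130 120  81  62  75  65  66  66  65
  66  66  66  67  66  66]
212 [127 130 132 131 131 130 129 129 131 132 120  80  51  68  65  66  65  66
  66  66  66  66  66  66]
213 [127 128 129 130 130 129 129 130 130 131 129  97  45  63  66  59  55  64
  66  65  66  67  66  66]
```

```bash
python3 - <<'E'
import numpy as np
g=np.load("f3.npz")["a"].mean(2).astype(int)
for r in range(193,206): print(r,g[r,443:461])
E
```

```text
193 [27 29 27 27 27 28 27 29 30 29 31 32 32 32 33 34 36 36]
194 [29 31 31 31 30 33 27 29 30 30 30 31 32 32 33 34 36 35]
195 [ 31  29  30  30  46  56  52  41  30  28  32  30  31  31  45  69  80 109]
196 [ 29  30  31  31  46  59  58  48  32  43  50  44  49  57 104 137 138 140]
197 [ 31  29  30  44  57  53  62  79  94 102  73  35  47  61  94 132 143 142]
198 [ 30  30  28  64  91 133 163 146 131 142 121  71  42  57  83 123 143 143]
199 [ 68  98 135 165 167 173 178 168 152 146 126  76  47  51  63 113 143 143]
200 [122 169 174 179 179 179 186 180 156 147 143 109  35  47  59  94 132 145]
201 [ 87 152 183 176 149 135 146 153 147 147 147 126  72  41  56  85 125 145]
202 [ 61  99 118 127 140 145 145 147 146 147 149 128  76  45  51  64 112 146]
203 [ 49 100 127 128 140 151 149 147 147 148 147 144 110  35  47  59  88 129]
204 [ 64  85 115 129 140 149 147 149 149 147 147 147 123  69  52  60  64  74]
205 [ 59  82 114 129 132 140 147 148 149 148 132 111  94  62  58  62  66  65]
```

```bash
python3 go.py .5213 -.3040 .1 -1.304
```

```text
pos [ 0.5229 -0.2948  0.1428] rot [-3.140e+00 -1.000e-03 -1.299e+00] q [-0.19  0.3  -0.27  0.   -0.99  0.46]
tx 0.0336 ty 0.0158 tz 0.1713 twist 0.0016
```

Emit:
arm_command(commands=[{"tx": 0.02,"ty": 0.01,"tz": 0.04,"twist": 0.001},{"tx": 0.033,"ty": 0.016,"tz": 0.08,"twist": 0.001},{"tx": 0.033,"ty": 0.016,"tz": 0.11,"twist": 0.001},{"tx": 0.033,"ty": 0.016,"tz": 0.14,"twist": 0.001},{"tx": 0.033,"ty": 0.016,"tz": 0.16,"twist": 0.001},{"tx": 0.033,"ty": 0.016,"tz": 0.17,"twist": 0.001},{"tx": 0.033,"ty": 0.016,"tz": 0.17,"twist": 0.001},{"tx": 0.033,"ty": 0.016,"tz": 0.17,"twist": 0.001}])

```text
t: 28.08
eef_pos: [0.5209, -0.3043, 0.0995]
ee_rot: [3.141, -0.0, -1.303]
force: [-0.2, 0.3, -1.2]
width: 0.0095
gripper_force: 50.0
```

```bash
python3 st.py;python3 go.py .5213 -.3040 .095 -1.304
```

```text
28.0833 [ 0.5209 -0.3043  0.0995] [ 3.1414 -0.     -1.3028] [-0.1836  0.2728 -1.1596] [-0.0109  0.1248  0.0079] 0.009504195275320012
pos [ 0.5209 -0.3043  0.0995] rot [ 3.141 -0.    -1.303] q [-0.21  0.35 -0.31  0.   -0.91  0.47]
tx -0.0008 ty -0.0020 tz 0.0178 twist 0.0004
```

Lower 6 mm past the rim.

Emit:
arm_command(commands=[{"tx": 0,"ty": -0.001,"tz": 0.004,"twist": 0},{"tx": 0,"ty": -0.001,"tz": 0.008,"twist": 0},{"tx": 0,"ty": -0.001,"tz": 0.012,"twist": 0},{"tx": 0,"ty": -0.001,"tz": 0.016,"twist": 0},{"tx": 0,"ty": -0.001,"tz": 0.02,"twist": 0},{"tx": 0,"ty": -0.001,"tz": 0.024,"twist": 0},{"tx": 0,"ty": -0.001,"tz": 0.024,"twist": 0},{"tx": 0,"ty": -0.001,"tz": 0.024,"twist": 0}])

```text
t: 28.75
eef_pos: [0.5209, -0.3042, 0.0934]
ee_rot: [3.141, 0.0, -1.303]
force: [-0.3, 0.3, -1.7]
width: 0.0095
gripper_force: 50.0
```

```bash
python3 st.py
```

```text
28.75 [ 0.5209 -0.3042  0.0934] [ 3.1414  0.0001 -1.3031] [-0.251   0.3486 -1.6623] [ 0.0608  0.1297 -0.0201] 0.009536665304939039
```

Emit:
arm_command(commands=[{"tx": 0,"ty": 0,"tz": 0.004,"twist": 0},{"tx": 0,"ty": 0,"tz": 0.008,"twist": 0},{"tx": 0,"ty": 0,"tz": 0.012,"twist": 0},{"tx": 0,"ty": 0,"tz": 0.016,"twist": 0},{"tx": 0,"ty": 0,"tz": 0.02,"twist": 0},{"tx": 0,"ty": 0,"tz": 0.024,"twist": 0},{"tx": 0,"ty": 0,"tz": 0.024,"twist": 0},{"tx": 0,"ty": 0,"tz": 0.024,"twist": 0}])

```text
t: 29.42
eef_pos: [0.5212, -0.3042, 0.0879]
ee_rot: [-3.141, -0.0, -1.303]
force: [-1.5, 1.6, 3.0]
width: 0.0094
gripper_force: 50.0
```

```bash
python3 st.py
```

```text
29.4167 [ 0.5212 -0.3042  0.0879] [-3.1412 -0.0001 -1.3028] [-1.4668  1.6284  2.98  ] [ 1.0642  0.5438 -0.0538] 0.009444018042755986
```

Emit:
arm_command(commands=[{"tx": -0.002,"ty": 0.001,"tz": 0.004,"twist": 0},{"tx": -0.002,"ty": 0.001,"tz": 0.008,"twist": 0},{"tx": -0.002,"ty": 0.001,"tz": 0.012,"twist": 0},{"tx": -0.002,"ty": 0.001,"tz": 0.016,"twist": 0},{"tx": -0.002,"ty": 0.001,"tz": 0.02,"twist": 0},{"tx": -0.002,"ty": 0.001,"tz": 0.024,"twist": 0},{"tx": -0.002,"ty": 0.001,"tz": 0.024,"twist": 0},{"tx": -0.002,"ty": 0.001,"tz": 0.024,"twist": 0}], grip_force=60)

```text
t: 30.08
eef_pos: [0.521, -0.304, 0.0817]
ee_rot: [-3.141, -0.0, -1.303]
force: [0.1, 1.2, 6.5]
width: 0.0096
gripper_force: 60.0
```

```bash
python3 st.py
```

```text
30.0833 [ 0.521  -0.304   0.0817] [-3.1411 -0.0005 -1.3029] [0.1257 1.1873 6.4878] [ 0.8536  0.3466 -0.0473] 0.00963201165298641
```

Emit:
arm_command(commands=[{"tx": -0.001,"ty": 0,"tz": 0.004,"twist": 0},{"tx": -0.001,"ty": 0,"tz": 0.008,"twist": 0},{"tx": -0.001,"ty": 0,"tz": 0.012,"twist": 0},{"tx": -0.001,"ty": 0,"tz": 0.016,"twist": 0},{"tx": -0.001,"ty": 0,"tz": 0.02,"twist": 0},{"tx": -0.001,"ty": 0,"tz": 0.022,"twist": 0},{"tx": -0.001,"ty": 0,"tz": 0.022,"twist": 0},{"tx": -0.001,"ty": 0,"tz": 0.022,"twist": 0}])

```text
t: 30.75
eef_pos: [0.521, -0.3037, 0.0761]
ee_rot: [-3.141, -0.001, -1.303]
force: [0.8, 1.3, 3.3]
width: 0.0092
gripper_force: 60.0
```

```bash
python3 st.py
```

```text
30.75 [ 0.521  -0.3037  0.0761] [-3.1409 -0.0006 -1.3027] [0.7678 1.2524 3.2658] [ 0.3949 -0.0935  0.081 ] 0.009242800332931539
```

Snapped apparently (force dropped). Press to the bottom of the spring.

Emit:
arm_command(commands=[{"tx": 0,"ty": 0,"tz": 0.004,"twist": 0},{"tx": 0,"ty": 0,"tz": 0.008,"twist": 0},{"tx": 0,"ty": 0,"tz": 0.012,"twist": 0},{"tx": 0,"ty": 0,"tz": 0.016,"twist": 0},{"tx": 0,"ty": 0,"tz": 0.02,"twist": 0},{"tx": 0,"ty": 0,"tz": 0.02,"twist": 0},{"tx": 0,"ty": 0,"tz": 0.02,"twist": 0},{"tx": 0,"ty": 0,"tz": 0.02,"twist": 0}])

```text
t: 31.42
eef_pos: [0.521, -0.3037, 0.0712]
ee_rot: [-3.141, -0.001, -1.303]
force: [1.9, 1.1, 6.1]
width: 0.0097
gripper_force: 60.0
```

```bash
python3 st.py
```

```text
31.4167 [ 0.521  -0.3037  0.0712] [-3.141  -0.0005 -1.3028] [1.8858 1.1184 6.1077] [ 0.4652 -0.2504  0.1189] 0.009708492664007808
```

Emit:
arm_command(commands=[{"tx": 0,"ty": 0,"tz": 0.002,"twist": 0},{"tx": 0,"ty": 0,"tz": 0.004,"twist": 0},{"tx": 0,"ty": 0,"tz": 0.006,"twist": 0},{"tx": 0,"ty": 0,"tz": 0.008,"twist": 0},{"tx": 0,"ty": 0,"tz": 0.01,"twist": 0},{"tx": 0,"ty": 0,"tz": 0.01,"twist": 0},{"tx": 0,"ty": 0,"tz": 0.01,"twist": 0},{"tx": 0,"ty": 0,"tz": 0.01,"twist": 0}])

```text
t: 32.08
eef_pos: [0.521, -0.3038, 0.0692]
ee_rot: [-3.141, -0.001, -1.303]
force: [0.2, 2.6, 9.0]
width: 0.0096
gripper_force: 60.0
```

```bash
python3 st.py
```

```text
32.0833 [ 0.521  -0.3038  0.0692] [-3.1409 -0.0008 -1.3026] [0.1712 2.5752 8.9652] [0.7737 0.1945 0.1128] 0.009575052243752158
```

Bottoming now; a final push of about 2 mm, then ease off.

Emit:
arm_command(commands=[{"tx": 0,"ty": 0,"tz": 0.003,"twist": 0},{"tx": 0,"ty": 0,"tz": 0.005,"twist": 0},{"tx": 0,"ty": 0,"tz": 0.007,"twist": 0},{"tx": 0,"ty": 0,"tz": 0.009,"twist": 0},{"tx": 0,"ty": 0,"tz": 0.009,"twist": 0},{"tx": 0,"ty": 0,"tz": 0.009,"twist": 0},{"tx": 0,"ty": 0,"tz": 0.009,"twist": 0},{"tx": 0,"ty": 0,"tz": 0.009,"twist": 0}])

```text
t: 32.75
eef_pos: [0.5213, -0.304, 0.069]
ee_rot: [-3.14, -0.002, -1.302]
force: [-4.8, 5.7, 25.2]
width: 0.0093
gripper_force: 60.0
```

Emit:
arm_command(commands=[{"tx": 0,"ty": 0,"tz": -0.01,"twist": 0},{"tx": 0,"ty": 0,"tz": -0.02,"twist": 0},{"tx": 0,"ty": 0,"tz": -0.03,"twist": 0},{"tx": 0,"ty": 0,"tz": -0.035,"twist": 0},{"tx": 0,"ty": 0,"tz": -0.035,"twist": 0},{"tx": 0,"ty": 0,"tz": -0.035,"twist": 0},{"tx": 0,"ty": 0,"tz": -0.035,"twist": 0},{"tx": 0,"ty": 0,"tz": -0.035,"twist": 0}])

```text
t: 33.42
eef_pos: [0.5209, -0.3037, 0.075]
ee_rot: [-3.141, -0.0, -1.303]
force: [2.5, 0.3, 5.0]
width: 0.0092
gripper_force: 60.0
```

Emit:
arm_command(commands=[{"tx": 0,"ty": 0,"tz": 0,"twist": 0},{"tx": 0,"ty": 0,"tz": 0,"twist": 0},{"tx": 0,"ty": 0,"tz": 0,"twist": 0},{"tx": 0,"ty": 0,"tz": 0,"twist": 0},{"tx": 0,"ty": 0,"tz": -0.05,"twist": 0},{"tx": 0,"ty": 0,"tz": -0.2,"twist": 0},{"tx": 0,"ty": 0,"tz": -0.35,"twist": 0},{"tx": 0,"ty": 0,"tz": -0.5,"twist": 0}], claw=0.3)

```text
t: 34.08
eef_pos: [0.5196, -0.3035, 0.2008]
ee_rot: [3.139, 0.001, -1.303]
force: [1.1, -0.2, 0.4]
width: 0.0263
gripper_force: 0.0
```

```bash
python3 go.py .3 -.45 .25 -1.9
```

```text
pos [ 0.5196 -0.3035  0.2008] rot [ 3.139e+00  1.000e-03 -1.303e+00] q [-0.2   0.26 -0.19 -0.   -1.12  0.47]
tx 0.3329 ty 1.0024 tz -0.1969 twist 0.1900
```

Emit:
arm_command(commands=[{"tx": 0.33,"ty": 0.95,"tz": -0.19,"twist": 0.19},{"tx": 0.33,"ty": 0.95,"tz": -0.19,"twist": 0.19},{"tx": 0.33,"ty": 0.95,"tz": -0.19,"twist": 0.19},{"tx": 0.33,"ty": 0.95,"tz": -0.19,"twist": 0.19},{"tx": 0.33,"ty": 0.95,"tz": -0.19,"twist": 0.19},{"tx": 0.33,"ty": 0.95,"tz": -0.19,"twist": 0.19},{"tx": 0.33,"ty": 0.95,"tz": -0.19,"twist": 0.19},{"tx": 0.33,"ty": 0.95,"tz": -0.19,"twist": 0.19}])

```text
t: 34.75
eef_pos: [0.311, -0.4472, 0.248]
ee_rot: [-3.141, -0.0, -1.904]
force: [0.6, 0.1, -0.6]
width: 0.0264
gripper_force: 0.0
```

```bash
python3 - <<'E'
from edge import *
a=grab_frame("top"); b=grab_frame("side")
W=np.zeros((600,800,3),np.uint8)
B=cv2.resize(b[135:215,310:370],(450,600),interpolation=cv2.INTER_CUBIC)
def ln(im,c,P,x0,y0,s,col):
    q=np.array([(proj(c,p)+.5-[x0,y0])*s for p in P]); cv2.polylines(im,[np.round(q*8).astype(np.int32)],True,col,1,cv2.LINE_AA,3)
A=cv2.resize(a[175:245,340:450],(550,350),interpolation=cv2.INTER_CUBIC)
for v,L in(((.4484,-.0652,-.2446),.14),((.5198,-.2995,.268),.104)):
    Q=box(*v,.089,L,.0455,.065); 
    for z,col in((0,(255,160,0)),(1,(0,255,0))): ln(B,"side",[Q[i+z] for i in(0,2,6,4)],310,135,7.5,col)
W[:,:450]=B; W[:223,450:]=cv2.resize(A,(350,223))
cv2.imwrite("pics/end.png",W[:,:,::-1])
E
python3 st.py
```

```text
34.85 [ 0.313  -0.4459  0.2472] [ 3.1413  0.0004 -1.9011] [ 0.6052  0.5753 -0.2879] [0.0307 0.0427 0.012 ] 0.026630601316026424
```

View pics/end.png

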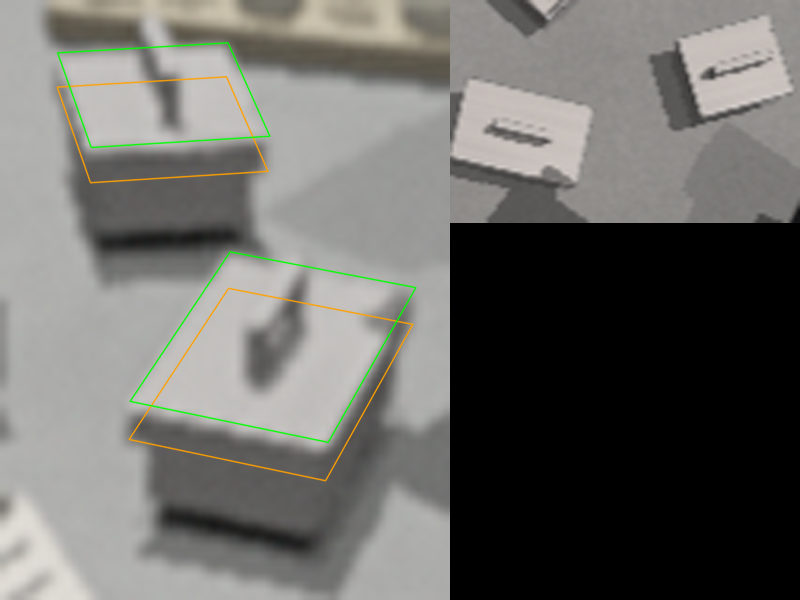

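Both lids lie level on the rim. The large one spans crop (130,410) to (415,290) and the small one (60,55) to (270,140). Both match the predicted seated outlines, so I am handing the job in.

```bash
python3 -c "
from station import job_done; print(job_done())"
```

```text
the job is handed in; nothing more can be done
None
```

I closed both tins with their own lids, pressed each down until it snapped and checked in the last pictures that they lie level on the rims, then handed the job in at about 35 s (no verdict was returned).

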